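# Shut down the parts washer

### The arm

A 6-joint arm with a two-finger parallel gripper is mounted at the origin on the work surface. World frame = base frame: x ahead of the robot, y to its left, z up, the work surface at z = 0. Lengths are in m, angles in rad, forces in N, time in s.
With the tool pointing down it reaches from about 0.4 to 0.825 m from the base axis. Payload 7 kg.
Tool frame: the origin (TCP) lies between the finger pads; the fingertips stand 8 mm ahead of it and the grasp point (between the pads) lies 11 mm behind it (arm.finger_overhang is the distance from the TCP to the fingertips, in m); z points along the fingers, y is the line along which they close (so a half turn about z gives the same grasp; the last joint's range is limited). The gripper opens to 88 mm and grips with 3 to 60 N. Pads are 19 mm wide; open, the fingers measure 130 mm over their backs; the gripper's body (78 mm by 193 mm) begins 47 mm behind the grasp point.
Start: joints at [-0.82, 0.359, 0.012, 0, -1.224, -0.288], TCP at [0.301, -0.604, 0.235] pointing down, gripper open.
Joint ranges: [-3.07, 3.07], [-1.43, 2.12], [-1.02, 1.25], [-3.03, 1.67], [-3.05, -0], [-3.03, 3.03]. Speed limits (rad/s): [2.39, 2.39, 3.01, 3.14, 3.14, 3.14].

### API

Orientations are given as [roll, pitch, yaw] about the fixed x, y, z axes, in that order (R = Rz(yaw) Ry(pitch) Rx(roll)).
In Python, from station import arm gives the robot as it stands.
- The arm moves only by the tool move_arm, never from a script. Its argument "rows" is text: rows parted by semicolons, each of 7 numbers parted by spaces: the turn, a rotation vector about the tool's x, y, z in degrees, then the shift along the tool's x, y, z in m, then the finger opening in m, from 0 to 0.0876. A call has 1 to 8 rows; each row shifts and turns the commanded pose from where the row before left it, along the tool's axes as they then stand; what a row does not reach is not made up. A row lasts 1/8 s, in which the tool goes at most 62.5 mm and 10.7 degrees, less where a joint would pass 70% of its speed; a pose out of reach is approached as far as the arm can. A call is refused whole if a number of a shift passes 0.0625 or a number of a turn 10.7, either way. A call with a gripper value outside its range is refused whole. The fingers move at their own pace and stop on an object; "squeeze" is the grip in N (left out, the last holds). Time passes only in rows, so rows that do not move let the fingers close. It gives the time, the measured TCP pose, the force, the opening and the grip force at its end, in the units of the state.
- arm.get_state(): the state, without advancing time (a new reading comes with each control period).
- arm.grab_frame(name): name is "scene" or "side" or "wrist"; returns (picture, depth): 480x640x3 uint8, blue, green, red; 480x640 float32, m along the optical axis (not along the pixel's ray), 0 where there is no reading.
- arm.camera_model(name): a dict with "mtx" (3x3 intrinsics, pixels), "camera_from_world" (4x4, takes a point from world to camera coordinates); the wrist camera has in their place "mount" (4x4, takes a point from camera to tool coordinates, whose origin is the TCP and whose axes are the flange's). Camera axes: x right, y down, z forward; pixel columns grow to the right and rows downward; lengths in m; the calibration is good to about 2 mm. A picture is of the moment at which its call begins: read the wrist's pose just before it. camera_model takes no time and is no camera call.
- arm.job_done(): hands the job in; it is judged then, once.
The state is a dict: "t": time; "q": joint angles; "qd": joint speeds; "joint_efforts": joint torques, N m; "eef_pos": TCP position; "ee_rot": TCP orientation; "force": force on the tool from outside, world axes, zero at the start; "moment": the same for the moment, N m; "width": finger opening in m; "gripper_force": force on a finger pad.
Only numpy, scipy, OpenCV 4.12 (cv2) and the standard library are available. Lean on these libraries where they do the work, as an engineer would, in place of code of your own. Each camera call takes 0.05 s, during which the arm holds its last target. There are 200 camera calls.

### The job

Close down the parts washer for the day. First throw the pump switch right over to off; then take every dip basket out of the trough and hang it up to drip by its handle, each on its own double hook of the rail; then close the trough with the three tread-plate covers, each tucked under the rear lip and lying fully down, level in the rebate, side by side. Leave the other things on the bench where they are.

Things in the scene. Friction and masses are not known exactly. Their poses are not given: they have to be found in the camera images.
- washer: Bench-top parts washer, fixed, grey, 394 (x) x 407 mm (y): an open trough in front, behind it a pump housing 84 mm high, then a rail 245 mm up at x 265 with four double hooks. Origin: on the bench under the middle of the trough; x to the rear, y left, z up. Trough floor 12 mm up, opening x -85 to 85, y -181 to 181. A basket left inside stands too high for the covers.
- seat_mid (a point): Where the origin of the middle seated cover belongs (washer x 3, y 0, z 80 mm; washer axes); the outer two belong 128 mm to either side in y. Ledge round the trough 80 mm up, inside an upright rim 96 mm high: this rebate spans washer x -97 to 103, y -193 to 193. Three covers side by side fill it with 6 mm play in x and 15 mm in y in all.
- rear_lip (a point): Middle of the front edge of the lip, on its underside (washer x 85, z 92). The lip overhangs the rear 18 mm of the rebate over its whole width, 4 mm thick, 12 mm above the ledge. A cover can neither drop straight in nor slide in level: tilted 10 to 14 degrees, front up, its rear edge goes under the lip to within 3 mm of the rear rim; then the front is let down inside the front rim.
- pump_switch (a joint): Toggle lever on the pump's switch box: 0 = on (leaning to the box's -x, towards the robot), 1.0 rad = off (leaning away, box's +x), upright at 0.5. It stays where it is left and takes about 1 N at the tip. It starts between 0 and 0.25.
- pump_switch_tip (a point): Centre of the 26 mm ball on the end of the toggle lever, 80 mm from the lever's hinge; the hinge lies along the box's y, 72 mm above the bench, over the box's origin.
- switch_box: Grey switch box, fixed, at the right or left of the washer: 90 (x) x 70 (y) x 50 mm high with a 70 x 50 mm block 25 mm high on it that carries the toggle lever. Origin: centre of its underside, z up.
- cover_a: Cover: flat aluminium tread plate 194 (x) x 124 (y) x 5 mm, 0.24 to 0.44 kg, starting flat on the bench, handle up, beside the washer. Origin: centre of the underside, z up. Over its middle a strap handle: bar along y, 90 mm long (74 clear between its legs), 12 wide in x, 10 high, its centre 38 mm above the origin. Alike either way round; the three are alike and any fits anywhere.
- cover_b: Cover: flat aluminium tread plate 194 (x) x 124 (y) x 5 mm, 0.24 to 0.44 kg, starting flat on the bench, handle up, beside the washer. Origin: centre of the underside, z up. Over its middle a strap handle: bar along y, 90 mm long (74 clear between its legs), 12 wide in x, 10 high, its centre 38 mm above the origin. Alike either way round; the three are alike and any fits anywhere.
- cover_c: Cover: flat aluminium tread plate 194 (x) x 124 (y) x 5 mm, 0.24 to 0.44 kg, starting flat on the bench, handle up, beside the washer. Origin: centre of the underside, z up. Over its middle a strap handle: bar along y, 90 mm long (74 clear between its legs), 12 wide in x, 10 high, its centre 38 mm above the origin. Alike either way round; the three are alike and any fits anywhere.
- basket_a: Steel dip basket 95 (x) x 70 (y) x 55 mm high, 0.2 to 0.35 kg, standing on the trough floor (two to four of them are there). Origin: centre of the underside, z up. Rigid arched handle: straight bar along the basket x, 95 mm long, 10 wide, 10 high, its centre 125 mm above the underside; 83 mm clear between its legs, 65 mm free under it above the rim.
- basket_a_handle (a point): Middle of the handle bar of basket_a, 125 mm above its underside.
- basket_b: Steel dip basket 95 (x) x 70 (y) x 55 mm high, 0.2 to 0.35 kg, standing on the trough floor (two to four of them are there). Origin: centre of the underside, z up. Rigid arched handle: straight bar along the basket x, 95 mm long, 10 wide, 10 high, its centre 125 mm above the underside; 83 mm clear between its legs, 65 mm free under it above the rim.
- basket_b_handle (a point): Middle of the handle bar of basket_b, 125 mm above its underside.
- basket_c: Steel dip basket 95 (x) x 70 (y) x 55 mm high, 0.2 to 0.35 kg, standing on the trough floor (two to four of them are there). Origin: centre of the underside, z up. Rigid arched handle: straight bar along the basket x, 95 mm long, 10 wide, 10 high, its centre 125 mm above the underside; 83 mm clear between its legs, 65 mm free under it above the rim.
- basket_c_handle (a point): Middle of the handle bar of basket_c, 125 mm above its underside.
- basket_d: Steel dip basket 95 (x) x 70 (y) x 55 mm high, 0.2 to 0.35 kg, standing on the trough floor (two to four of them are there). Origin: centre of the underside, z up. Rigid arched handle: straight bar along the basket x, 95 mm long, 10 wide, 10 high, its centre 125 mm above the underside; 83 mm clear between its legs, 65 mm free under it above the rim.
- basket_d_handle (a point): Middle of the handle bar of basket_d, 125 mm above its underside.
- hook_1 (a point): Double hook: two round prongs 8 mm thick, 42 mm clear between them, coming 80 mm forward (washer -x) from the rail, sloping down to a low point, then turned up at the tip 16 mm farther on. The point: midway between the prongs at the low point, where the centre of a hung handle bar rests (bar across both prongs, parallel to the rail); tips reach 17 mm above it. Rightmost (y -165).
- hook_2 (a point): Double hook: two round prongs 8 mm thick, 42 mm clear between them, coming 80 mm forward (washer -x) from the rail, sloping down to a low point, then turned up at the tip 16 mm farther on. The point: midway between the prongs at the low point, where the centre of a hung handle bar rests (bar across both prongs, parallel to the rail); tips reach 17 mm above it. Second from the right (y -55).
- hook_3 (a point): Double hook: two round prongs 8 mm thick, 42 mm clear between them, coming 80 mm forward (washer -x) from the rail, sloping down to a low point, then turned up at the tip 16 mm farther on. The point: midway between the prongs at the low point, where the centre of a hung handle bar rests (bar across both prongs, parallel to the rail); tips reach 17 mm above it. Third (y 55).
- hook_4 (a point): Double hook: two round prongs 8 mm thick, 42 mm clear between them, coming 80 mm forward (washer -x) from the rail, sloping down to a low point, then turned up at the tip 16 mm farther on. The point: midway between the prongs at the low point, where the centre of a hung handle bar rests (bar across both prongs, parallel to the rail); tips reach 17 mm above it. Leftmost (y 165).
- spray_can: Bystander: spray can, 58 mm across, 170 mm high, standing at the back left.
- brush: Bystander: parts brush 190 mm long, lying at the back right.
- conrod_a: Bystander: connecting rod 180 mm long, lying to the far right.
Not all that is in view belongs to the job. What is shaped like the basket_c but yellow is not meant.

How it is judged:
By the outcome, as a careful person would: the job done as asked, in the order asked, and still so for the second after the job is handed in, with the robot touching nothing.
Of basket_a, basket_b, basket_c, basket_d only 2 to 4 are there at a start; the rules pass over those that are not, and their reading is None.
At some moment in a run one of cover_a, cover_b, cover_c may be knocked a few centimetres aside while the robot is not near it.
Once in a run the grip may slacken for a moment while it holds something.
It also fails if it takes over 210 s, if anything falls off the work surface, if the arm or the gripper's body presses on something with over 40 N, if the wrist force passes 120 N, or if a joint passes its speed limit or range.

## Working session

There is one attempt and no reset: what is moved stays moved. The work goes in short steps, Python scripts to look and compute and a tool call to move; the robot and the scene stay as the last step left them, time stands still between calls to the robot, and variables do not carry over. Pictures are saved under pics/ and viewed, at most 14 in all, crops included, and the job is handed in when it is done.

Besides the shell and the picture viewer there is one more tool, called after "Emit:" by a JSON object that holds its "fn" and its "kwargs", one argument or row to a line. move_arm: Moves the arm, as the interface text tells. Its arguments: {"type":"object","properties":{"rows":{"type":"string"},"squeeze":{"type":"number"}},"required":["rows"]}

```bash
ls; mkdir -p pics; cat > h.py <<'E'
import numpy as np, cv2
from scipy.spatial.transform import Rotation as R
from station import arm
def cam(n):
    m=arm.camera_model(n); K=np.array(m["mtx"])
    if "camera_from_world" in m: T=np.linalg.inv(np.array(m["camera_from_world"]))
    else:
        s=arm.get_state(); W=np.eye(4); W[:3,3]=s["eef_pos"]; W[:3,:3]=rot(s["ee_rot"]); T=W@np.array(m["mount"])
    return K,T
def rot(r): return R.from_euler('xyz',r).as_matrix()
def grab(n):
    K,T=cam(n); p,d=arm.grab_frame(n); return p,d,K,T
def cloud(d,K,T):
    v,u=np.mgrid[0:480,0:640]
    P=np.stack([(u-K[0,2])/K[0,0]*d,(v-K[1,2])/K[1,1]*d,d],-1)
    P=P@T[:3,:3].T+T[:3,3]; P[d<=0]=np.nan; return P
E
python3 - <<'E'
from h import *
s=arm.get_state(); print(s)
for n in("scene","side","wrist"):
    p,d,K,T=grab(n); cv2.imwrite(f"pics/{n}0.png",p); np.savez(f"{n}0",p=p,d=d,K=K,T=T)
    print(n,K[0],T.round(3).tolist())
E
```

```text
pics
{'t': 0.0, 'q': array([-8.19916393e-01,  3.59401967e-01,  1.10585515e-02, -3.69663218e-04,
       -1.22408685e+00, -2.88085155e-01]), 'qd': array([-8.38384240e-04, -2.71415099e-04, -3.51556939e-05,  2.34081243e-03,
       -2.58947114e-04,  1.29233353e-03]), 'joint_efforts': array([-1.03990391e-05, -5.82719350e+01,  2.93053436e+01,  6.99719712e+00,
        6.72708979e-03, -2.02061574e-04]), 'eef_pos': array([ 0.30111587, -0.60358264,  0.23360927]), 'ee_rot': array([ 3.13992731e+00, -1.31092776e-04, -2.67892366e+00]), 'force': array([ 0.63263143, -0.35525392, -0.17076565]), 'moment': array([ 0.03967221, -0.04216103, -0.00927786]), 'gripper_force': 0.0, 'width': 0.08785494597995847}
scene [498.75433121   0.         322.84362579] [[0.72, 0.463, -0.516, 1.213], [0.694, -0.481, 0.536, -0.77], [-0.0, -0.744, -0.668, 1.154], [0.0, 0.0, 0.0, 1.0]]
side [545.16074347   0.         315.48283595] [[0.67, -0.518, 0.532, -0.413], [-0.742, -0.449, 0.497, -0.795], [-0.019, -0.728, -0.685, 1.306], [0.0, 0.0, 0.0, 1.0]]
wrist [335.39716033   0.         316.45886496] [[-0.447, 0.854, 0.266, 0.228], [0.895, 0.426, 0.135, -0.64], [0.002, 0.298, -0.954, 0.383], [0.0, 0.0, 0.0, 1.0]]
```

View pics/scene0.png

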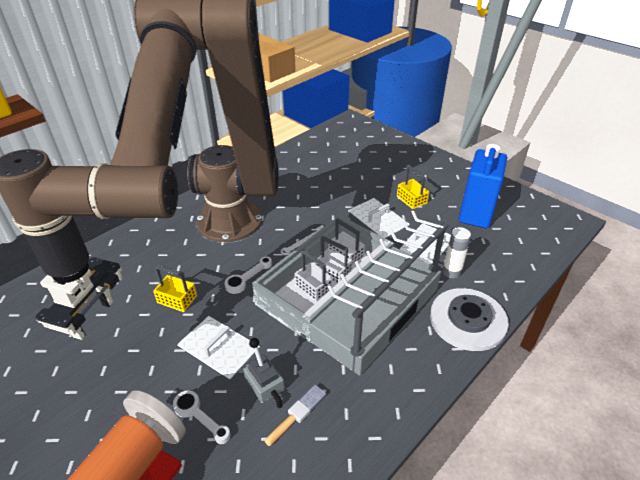

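View pics/side0.png

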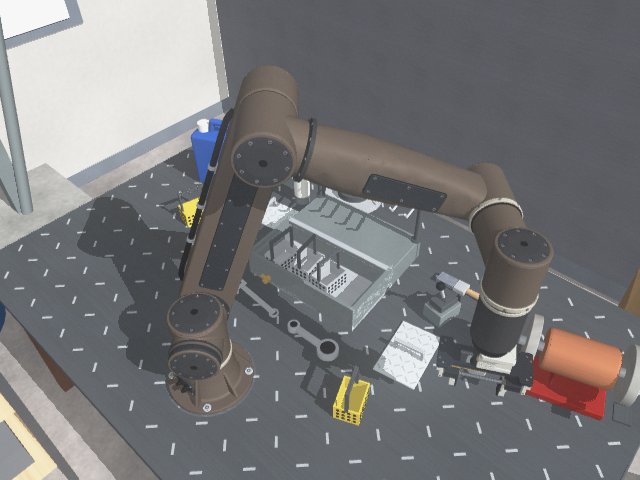

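Scene: the washer is at about (345,285) with dark basket handles at (310-350,245). One cover lies at (217,345) and two beyond the washer near (390,220). The switch box is at (262,378). A top-down height map from both depths will give positions.

```bash
cat > top.py <<'E'
from h import *
def ortho(files,x0,x1,y0,y1,res,name,zmax=0.35):
    # top view: rows = -x , cols = -y ; colour + height
    H=int((x1-x0)/res);W=int((y1-y0)/res)
    Z=np.full((H,W),-1.);C=np.zeros((H,W,3),np.uint8)
    for f in files:
        a=np.load(f+".npz");P=cloud(a["d"],a["K"],a["T"]).reshape(-1,3);c=a["p"].reshape(-1,3)
        ok=np.isfinite(P[:,2])&(P[:,2]<zmax)&(P[:,0]>x0)&(P[:,0]<x1)&(P[:,1]>y0)&(P[:,1]<y1)
        P=P[ok];c=c[ok];o=np.argsort(P[:,2]);P=P[o];c=c[o]
        r=((x1-P[:,0])/res).astype(int).clip(0,H-1);q=((y1-P[:,1])/res).astype(int).clip(0,W-1)
        up=P[:,2]>Z[r,q]
        Z[r[up],q[up]]=P[up,2];C[r[up],q[up]]=c[up]
    return Z,C
E
python3 - <<'E'
from top import *
Z,C=ortho(["scene0","side0"],.2,1.1,-.7,.5,.003,"a")
h=cv2.applyColorMap((Z.clip(0,.3)/.3*255).astype(np.uint8),cv2.COLORMAP_JET); h[Z<-.5]=0
I=cv2.resize(h,(800,600),interpolation=cv2.INTER_NEAREST)
for k in range(1,9):
    cv2.line(I,(0,int((1.1-.2-k*.1)/.9*600)),(8,int((1.1-.2-k*.1)/.9*600)),(255,255,255),2)
for k in range(12): cv2.line(I,(int(k*.1/1.2*800),0),(int(k*.1/1.2*800),8),(255,255,255),2)
cv2.imwrite("pics/top.png",I)
p=np.load("scene0.npz")["p"]; cv2.imwrite("pics/crop.png",cv2.resize(p[180:420,150:480],None,fx=2.4,fy=2.4,interpolation=cv2.INTER_CUBIC))
E
```

```text
(no output)
```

View pics/top.png

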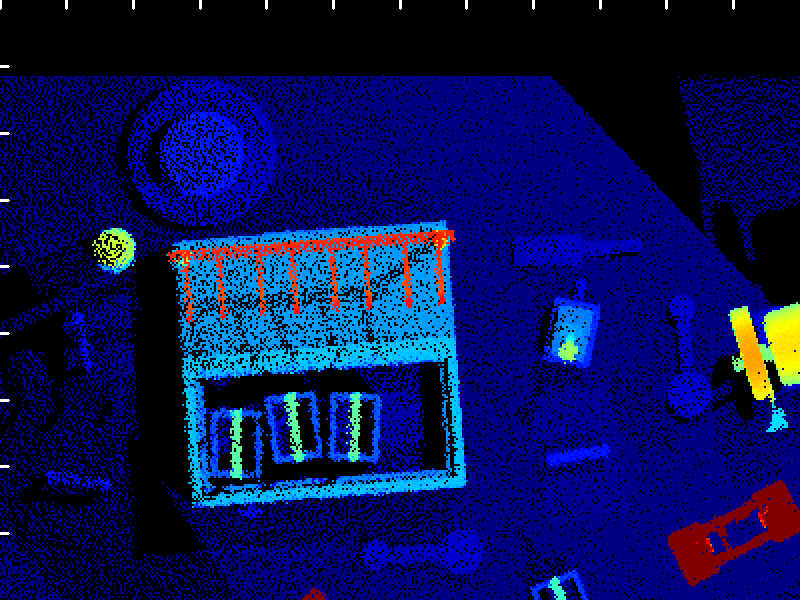

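View pics/crop.png

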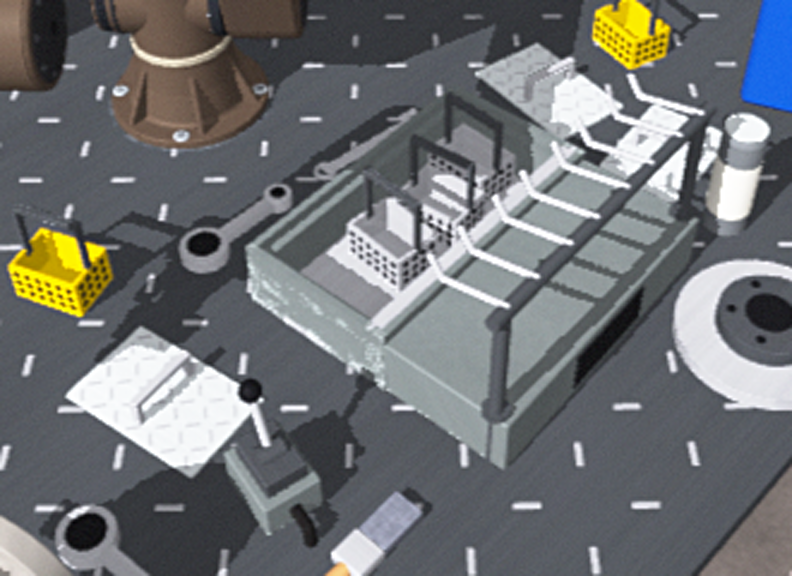

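Top map (1.5 mm/px, x=1.1-.0015·row, y=.5-.0015·col) shows three baskets with handle bars at cols 236, 293 and 354, row ~430. The rail is at row ~245, the switch ball near (568,350), and the washer is yawed about 4°. Next: fit the numbers.

```bash
python3 - <<'E'
from h import *
Ps=[];Cs=[]
for f in("scene0","side0"):
    a=np.load(f+".npz");P=cloud(a["d"],a["K"],a["T"]);Ps.append(P.reshape(-1,3));Cs.append(a["p"].reshape(-1,3))
P=np.vstack(Ps);C=np.vstack(Cs).astype(int);N=len(Ps[0])
def box(x0,x1,y0,y1,z0,z1): return (P[:,0]>x0)&(P[:,0]<x1)&(P[:,1]>y0)&(P[:,1]<y1)&(P[:,2]>z0)&(P[:,2]<z1)
# rail
m=box(.68,.8,-.2,.26,.235,.26)
for k in range(2):
    q=P[m&((np.arange(len(P))<N) if k==0 else (np.arange(len(P))>=N))]
    if len(q)<50: continue
    for _ in range(4):
        c=np.polyfit(q[:,1],q[:,0],1); r=q[:,0]-np.polyval(c,q[:,1]); q=q[abs(r)<max(.008,0)]
    print("rail",k,len(q),c,"yaw",np.degrees(np.arctan(-c[0])),q[:,1].min(),q[:,1].max(),"ztop",np.percentile(q[:,2],[5,50,98]))
# rim corners: points z 0.088..0.1
m=box(.3,.62,-.25,.26,.090,.100); q=P[m][:,:2].astype(np.float32)
print("rim minAreaRect",cv2.minAreaRect(q))
# handles
m=box(.38,.55,-.15,.2,.128,.15); q=P[m]
from scipy.cluster.hierarchy import fcluster,linkage
l=fcluster(linkage(q[:, :2],'single'),.015,'distance')
for k in set(l):
    w=q[l==k]
    if len(w)<30: continue
    print("handle",len(w),cv2.minAreaRect(w[:,:2].astype(np.float32)),"z",np.percentile(w[:,2],[5,50,95]))
# ball
m=box(.5,.68,-.42,-.3,.085,.2)&(C.max(1)<70); q=P[m]; print("ball",len(q),q.min(0),q.max(0),q.mean(0))
def sph(q):
    A=np.c_[2*q,np.ones(len(q))]; s=np.linalg.lstsq(A,(q**2).sum(1),rcond=None)[0]; return s[:3],np.sqrt(s[3]+s[:3]@s[:3])
print(sph(q[q[:,2]>np.percentile(q[:,2],40)]))
# switch box
m=box(.53,.7,-.46,-.28,.046,.053); print("box50",m.sum(),cv2.minAreaRect(P[m][:,:2].astype(np.float32)))
m=box(.53,.7,-.46,-.28,.070,.078); print("box75",m.sum(),cv2.minAreaRect(P[m][:,:2].astype(np.float32)))
# hooks
m=box(.6,.74,-.2,.26,.17,.26); q=P[m]
print("hooks z by dist"); 
c0=c
d=np.polyval(c0,q[:,1])-q[:,0]
for lo in np.arange(0,.12,.01):
    w=q[(d>lo)&(d<lo+.01)]
    if len(w): print(round(lo,2),len(w),w[:,2].min().round(3),np.median(w[:,2]).round(3),w[:,2].max().round(3))
E
```

```text
rail 0 401 [-0.06210397  0.72861477] yaw 3.5537311515761427 -0.1811751841020791 0.24786062188847546 ztop [0.24830658 0.25256522 0.25693545]
rim minAreaRect ((0.49280333518981934, 0.01718546450138092), (0.2798255681991577, 0.4129882752895355), 4.412633895874023)
handle 239 ((0.4327663779258728, 0.14611080288887024), (0.10179352015256882, 0.0174021665006876), 0.39389124512672424) z [0.13093449 0.13924442 0.14424037]
handle 248 ((0.45895621180534363, 0.05744459107518196), (0.10242799669504166, 0.01948763057589531), 8.85477352142334) z [0.1314432  0.13933887 0.14441305]
handle 266 ((0.45869874954223633, -0.030072737485170364), (0.020632246509194374, 0.1004919484257698), 85.86837768554688) z [0.1299848  0.13946636 0.14446847]
ball 117 [ 0.55676796 -0.36452833  0.08625729] [ 0.59912336 -0.33891837  0.16406356] [ 0.57402057 -0.35218525  0.15297348]
(array([ 0.5728743 , -0.35251107,  0.15215727]), np.float64(0.009769164153626374))
box50 381 ((0.6007965803146362, -0.35783013701438904), (0.0703265517950058, 0.09522880613803864), 79.24502563476562)
box75 548 ((0.600077748298645, -0.35692402720451355), (0.05262427777051926, 0.07616518437862396), 80.20451354980469)
hooks z by dist
0.0 271 0.17 0.251 0.258
0.01 90 0.193 0.251 0.255
0.02 83 0.242 0.248 0.254
0.03 86 0.24 0.247 0.252
0.04 97 0.238 0.244 0.25
0.05 93 0.234 0.243 0.248
0.06 97 0.233 0.24 0.246
0.07 121 0.231 0.24 0.251
0.08 150 0.235 0.249 0.26
0.09 63 0.244 0.257 0.26
0.1 1 0.257 0.257 0.257
```

Emit:
{"fn": "move_arm", "kwargs": {
  "rows": "0 0 9.1 0 0 0 0.02; 0 0 9.1 0 0 0 0.01; 0 0 9.1 0 0 0 0; 0 0 9.2 0 0 0 0; 0 0 0 -0.03 0.049 0 0; 0 0 0 -0.03 0.049 0 0; 0 0 0 -0.03 0.049 0 0; 0 0 0 -0.03 0.049 0 0"
}}

```text
t: 1.15
eef_pos: [0.4544, -0.4302, 0.2344]
ee_rot: [3.141, -0.0, 2.967]
force: [0.7, 0.9, 0.7]
width: 0.0131
gripper_force: 0.0
```

Emit:
{"fn": "move_arm", "kwargs": {
  "rows": "0 0 0 -0.03 0.049 0 0; 0 0 0 -0.03 0.049 0 0; 0 0 0 0 0 0 0; 0 0 0 0 0 0 0"
}}

```text
t: 1.65
eef_pos: [0.5295, -0.3454, 0.2342]
ee_rot: [3.142, -0.001, 2.968]
force: [0.2, -0.2, -0.4]
width: 0.0005
gripper_force: 0.0
```

Emit:
{"fn": "move_arm", "kwargs": {
  "rows": "0 0 0 0 0 0.046 0; 0 0 0 0 0 0.045 0; 0 0 0 0 0 0 0; 0 0 0 -0.02 0 0 0; 0 0 0 -0.015 0 0 0; 0 0 0 -0.015 0 0 0; 0 0 0 -0.015 0 0 0; 0 0 0 -0.015 0 0 0"
}}

```text
t: 2.65
eef_pos: [0.6092, -0.3596, 0.1435]
ee_rot: [3.141, -0.0, 2.967]
force: [-1.1, 0.0, -1.6]
width: 0.0003
gripper_force: 0.5
```

Emit:
{"fn": "move_arm", "kwargs": {
  "rows": "0 0 0 -0.01 0 0 0; 0 0 0 0 0 0 0"
}}

```text
t: 2.9
eef_pos: [0.6173, -0.3607, 0.1425]
ee_rot: [3.141, -0.004, 2.967]
force: [-5.1, 1.5, -0.1]
width: 0.0004
gripper_force: 2.5
```

```bash
python3 - <<'E'
from h import *
p,d,K,T=grab("scene");cv2.imwrite("pics/s1.png",cv2.resize(p[300:440,180:360],None,fx=3,fy=3))
P=cloud(d,K,T);m=(P[...,0]>.57)&(P[...,0]<.70)&(P[...,1]>-.42)&(P[...,1]<-.31)&(P[...,2]>.09)&(P[...,2]<.2)&(p.max(2)<70)
q=P[m];print(len(q),np.median(q,0),q.min(0),q.max(0))
E
```

```text
97 [ 0.64372249 -0.36656889  0.15009479] [ 0.62367454 -0.37706739  0.13370402] [ 0.65364133 -0.35384843  0.16016469]
```

View pics/s1.png

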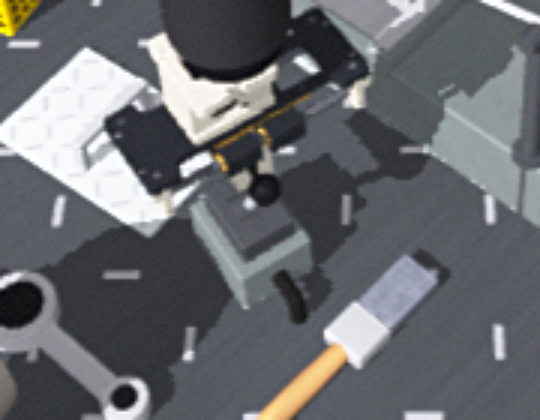

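The toggle's ball at (265,188) in the crop now leans away from the robot: centre at x≈.64, against the stop. I'll nudge it, back off and go over the trough.

Emit:
{"fn": "move_arm", "kwargs": {
  "rows": "0 0 0 -0.003 0 0 0; 0 0 0 0 0 0 0; 0 0 0 0.03 0 0 0; 0 0 0 0.01 0 -0.04 0.03; 0 0 -7 0 0 -0.05 0.04; 0 0 -7 0 0 -0.05 0.04; 0 0 0 0 0 -0.05 0.04; 0 0 0 0.013 0.05 0 0.04"
}}

```text
t: 3.95
eef_pos: [0.5678, -0.308, 0.3378]
ee_rot: [-3.138, 0.007, -3.074]
force: [0.0, 1.2, -0.3]
width: 0.0391
gripper_force: 0.0
```

Emit:
{"fn": "move_arm", "kwargs": {
  "rows": "0 0 0 0.013 0.05 0 0.04; 0 0 0 0.013 0.05 0 0.04; 0 0 0 0.013 0.05 0 0.04; 0 0 0 0.013 0.05 0 0.04; 0 0 0 0.013 0.05 0 0.04; 0 0 0 0.013 0.05 0 0.04; 0 0 0 0.013 0.05 0 0.04; 0 0 0 0 0 0 0.04"
}}

```text
t: 4.95
eef_pos: [0.4496, 0.0398, 0.3344]
ee_rot: [3.14, 0.002, -3.067]
force: [-0.1, -0.2, -0.4]
width: 0.0398
gripper_force: 0.0
```

```bash
python3 - <<'E'
from h import *
s=arm.get_state();print(s["eef_pos"],np.degrees(s["ee_rot"]),s["q"].round(2))
for n in("scene","side","wrist"):
    p,d,K,T=grab(n); cv2.imwrite(f"pics/{n}1.png",p); np.savez(f"{n}1",p=p,d=d,K=K,T=T)
E
```

```text
[0.44962442 0.0398225  0.33442221] [ 1.79925078e+02  1.18551543e-01 -1.75699800e+02] [ 0.53 -0.08 -0.28 -0.   -1.36 -2.02]
```

View pics/wrist1.png

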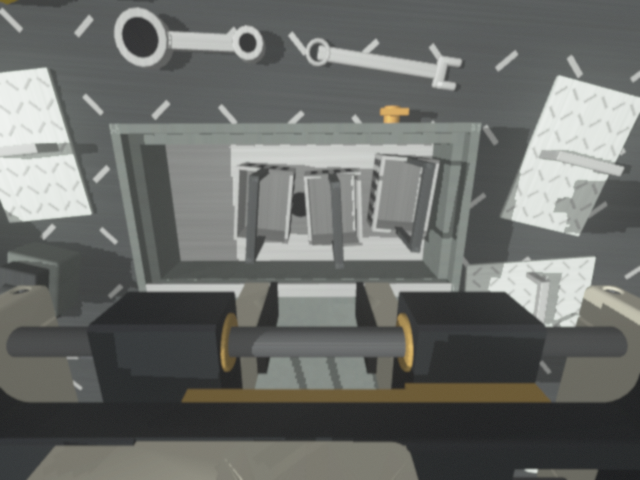

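The wrist view shows the trough with three basket handles at about (250,215), (337,220) and (425,205). Covers are at (35,145) on the -y side, and (575,155) and (535,290) on the +y side.

```bash
python3 - <<'E'
from h import *
from scipy.cluster.hierarchy import fcluster,linkage
A={n:np.load(n+"1.npz") for n in("scene","side","wrist")}
PP={n:cloud(a["d"],a["K"],a["T"]) for n,a in A.items()}
for n in A:
    P=PP[n];p=A[n]["p"]
    g=np.isfinite(P[...,2])&(P[...,0]>.25)&(P[...,0]<.8)&(P[...,1]>-.6)&(P[...,1]<.55)
    m=(g&(p.min(2)>165)&(P[...,2]<.02)).astype(np.uint8)
    m=cv2.morphologyEx(m,cv2.MORPH_OPEN,np.ones((5,5)))
    nl,L,st,_=cv2.connectedComponentsWithStats(m)
    for k in range(1,nl):
        if st[k,4]<600: continue
        w=P[L==k]; print(n,"cover",st[k].tolist(),cv2.minAreaRect(w[:,:2].astype(np.float32)),w[:,2].mean().round(4))
    # cover handles
    m=(g&(P[...,2]>.034)&(P[...,2]<.05)&(p.min(2)>110))
    q=P[m]
    q=q[(q[:,1]>.24)|(q[:,1]<-.22)]
    if len(q)>20:
        l=fcluster(linkage(q[:,:2],'single'),.012,'distance')
        for k in set(l):
            w=q[l==k]
            if len(w)>40: print(n," chandle",len(w),cv2.minAreaRect(w[:,:2].astype(np.float32)),w[:,2].mean().round(4))
    m=g&(P[...,2]>.13)&(P[...,2]<.15)&(P[...,0]<.55)&(P[...,0]>.37)&(abs(P[...,1])<.2)
    q=P[m]
    if len(q)>20:
        l=fcluster(linkage(q[:,:2],'single'),.012,'distance')
        for k in set(l):
            w=q[l==k]
            if len(w)>40: print(n," bhandle",len(w),cv2.minAreaRect(w[:,:2].astype(np.float32)),w[:,2].mean().round(4))
    # rim edges: z .09-.1
    m=g&(P[...,2]>.091)&(P[...,2]<.1); q=P[m]
    f=q[(q[:,0]<.40)]
    if len(f)>30: c=np.polyfit(f[:,1],f[:,0],1); print(n," frontrim",len(f),c,np.degrees(np.arctan(-c[0])))
    q=q[(q[:,0]<.50)&(q[:,0]>.40)]
    for s in(q[q[:,1]>.1],q[q[:,1]<-.1]):
        if len(s)>30:
            c=np.polyfit(s[:,0],s[:,1],1);print(n," siderim",len(s),c,np.degrees(np.arctan(c[0])),"at x.45",np.polyval(c,.45))
E
```

```text
scene cover [351, 199, 44, 37, 788] ((0.37177881598472595, 0.3677286207675934), (0.12715736031532288, 0.2112395167350769), 66.04122161865234) 0.0043
scene cover [179, 317, 78, 58, 2250] ((0.41474926471710205, -0.3656764328479767), (0.20158818364143372, 0.13133427500724792), 10.227788925170898) 0.0048
scene  chandle 167 ((0.41764527559280396, -0.3673248291015625), (0.015751447528600693, 0.09248165041208267), 8.693367958068848) 0.0413
scene  chandle 195 ((0.6031256914138794, -0.3589264452457428), (0.06974460929632187, 0.08964817970991135), 79.67598724365234) 0.0464
scene  chandle 86 ((0.38002777099609375, 0.3810620903968811), (0.08967680484056473, 0.017688371241092682), 79.61810302734375) 0.0407
scene  chandle 64 ((0.7334179878234863, 0.3134506940841675), (0.057234957814216614, 0.02874590829014778), 20.663307189941406) 0.0425
scene  bhandle 112 ((0.43589335680007935, 0.1468561291694641), (0.016983691602945328, 0.09610944986343384), 86.89945220947266) 0.139
scene  bhandle 130 ((0.4603028893470764, 0.05855695530772209), (0.09580373764038086, 0.015540112741291523), 6.167538642883301) 0.13
[... 3706 characters left out ...]
0.013342934660613537), 9.285645484924316) 0.0409
wrist  bhandle 1096 ((0.4349120557308197, 0.14675873517990112), (0.01084618829190731, 0.0952620804309845), 89.32708740234375) 0.1403
wrist  bhandle 855 ((0.4597904086112976, 0.06004893034696579), (0.09494450688362122, 0.010090524330735207), 7.970585346221924) 0.141
wrist  bhandle 954 ((0.46037542819976807, -0.030532721430063248), (0.010377814061939716, 0.0951266959309578), 87.96466064453125) 0.1407
wrist  frontrim 4226 [-0.05049759  0.36722466] 2.8908431846296994
wrist  siderim 856 [-0.00547807  0.21230624] -0.3138668649359667 at x.45 0.20984111082969778
wrist  siderim 918 [ 0.07615651 -0.21837952] 4.355040294181537 at x.45 -0.1841090867690671
```

```bash
python3 - <<'E'
from h import *
a=np.load("wrist1.npz");P=cloud(a["d"],a["K"],a["T"]).reshape(-1,3)
def fit(m,i,j,tol=.007):
    q=P[m]; c=np.polyfit(q[:,i],q[:,j],1)
    for _ in range(8): 
        r=abs(q[:,j]-np.polyval(c,q[:,i])); w=q[r<tol]; c=np.polyfit(w[:,i],w[:,j],1)
    r=w[:,j]-np.polyval(c,w[:,i]); return c,np.degrees(np.arctan(c[0])),len(w),np.percentile(r,[2,98]).round(4)
X,Y,Z=P.T; top=(Z>.0925)&(Z<.1)
print("front",fit(top&(X<.40)&(Y>-.12)&(Y<.15),1,0))
print("left",fit(top&(X>.39)&(X<.5)&(Y>.17),0,1))
print("right",fit(top&(X>.39)&(X<.5)&(Y<-.14),0,1))
m=(X>.5)&(X<.58)&(Y>-.12)&(Y<.17)&(Z>.088)&(Z<.11);print("lip",m.sum(),fit(m,1,0,.03),P[m].min(0),P[m].max(0))
for f in("scene0","scene1","side1"):
    a=np.load(f+".npz");Q=cloud(a["d"],a["K"],a["T"]).reshape(-1,3);Q=Q[np.isfinite(Q[:,2])&(Q[:,2]>.225)&(Q[:,2]<.27)&(Q[:,1]>-.22)&(Q[:,1]<.27)&(Q[:,0]>.6)&(Q[:,0]<.76)]
    if len(Q)<200: continue
    t=np.radians(4);ux=np.array([np.cos(t),np.sin(t)]);uy=np.array([-ux[1],ux[0]])
    lx=Q[:,:2]@ux;ly=Q[:,:2]@uy
    k=(lx<np.percentile(lx,60))
    h,e=np.histogram(ly[k],bins=np.arange(-.22,.26,.004))
    w=np.sort(ly[k]);g=np.split(w,np.where(np.diff(w)>.006)[0]+1)
    print(f,[(round(np.median(z),4),len(z)) for z in g if len(z)>15])
    for z in g:
        if len(z)>15:
            s=k&(abs(ly-np.median(z))<.006); print("   xmin",lx[s].min().round(4),"low z at lx", [ (round(b,3),np.median(Q[s&(abs(lx-b)<.004),2]).round(4)) for b in np.arange(.635,.70,.008) if (s&(abs(lx-b)<.004)).sum()>2])
    r=lx[Q[:,2]>.2535]; print("rail lx",np.median(r))
E
```

```text
front (array([-0.07749316,  0.36414056]), np.float64(-4.431174963861039), 2350, array([-0.0047,  0.0048]))
left (array([0.07645854, 0.17811054]), np.float64(4.372245137596052), 869, array([-0.0049,  0.0054]))
right (array([ 0.07507517, -0.21816808]), np.float64(4.293436097039805), 956, array([-0.0057,  0.0049]))
lip 2474 (array([-0.05348907,  0.56130539]), np.float64(-3.0617803421413767), 2429, array([-0.0123,  0.0162])) [ 0.50106344 -0.11991938  0.08986049] [0.5793572  0.16968957 0.10947225]
scene0 [(np.float64(-0.0957), 845), (np.float64(0.121), 141), (np.float64(0.1707), 111)]
   xmin 0.6325 low z at lx [(np.float64(0.635), np.float64(0.258)), (np.float64(0.643), np.float64(0.2489)), (np.float64(0.651), np.float64(0.2414)), (np.float64(0.659), np.float64(0.2388)), (np.float64(0.667), np.float64(0.2415)), (np.float64(0.675), np.float64(0.2431)), (np.float64(0.683), np.float64(0.2447)), (np.float64(0.691), np.float64(0.2476)), (np.float64(0.699), np.float64(0.2471))]
   xmin 0.6304 low z at lx [(np.float64(0.635), np.float64(0.2569)), (np.float64(0.643), np.float64(0.2474)), (np.flo
[... 1453 characters left out ...]
p.float64(0.675), np.float64(0.2438)), (np.float64(0.683), np.float64(0.2432)), (np.float64(0.691), np.float64(0.2437)), (np.float64(0.699), np.float64(0.2478))]
rail lx 0.7285487976405023
side1 [(np.float64(-0.096), 522), (np.float64(0.1217), 51)]
   xmin 0.6297 low z at lx [(np.float64(0.635), np.float64(0.2565)), (np.float64(0.651), np.float64(0.2362)), (np.float64(0.659), np.float64(0.2398)), (np.float64(0.667), np.float64(0.2415)), (np.float64(0.675), np.float64(0.2442)), (np.float64(0.683), np.float64(0.2472)), (np.float64(0.691), np.float64(0.2456)), (np.float64(0.699), np.float64(0.2466))]
   xmin 0.6912 low z at lx [(np.float64(0.691), np.float64(0.2459))]
rail lx 0.7220612998112383
```

Emit:
{"fn": "move_arm", "kwargs": {
  "rows": "0 0 5 0 0 0 0.04; 0 0 0 0.008 0.0535 0 0.04; 0 0 0 0.008 0.0535 0 0.04; 0 0 0 0 0 0.05 0.04; 0 0 0 0 0 0.05 0.04; 0 0 0 0 0 0.05 0.04; 0 0 0 0 0 0.04 0.04; 0 0 0 0 0 0 0.04"
}}

```text
t: 6.1
eef_pos: [0.4349, 0.1419, 0.1412]
ee_rot: [-3.137, -0.005, 3.122]
force: [-0.1, 0.0, -1.0]
width: 0.04
gripper_force: 0.0
```

```bash
python3 - <<'E'
from h import *
s=arm.get_state();print(s["eef_pos"].round(4),np.degrees(s["ee_rot"]).round(1),s["force"].round(1))
p,d,K,T=grab("wrist");cv2.imwrite("pics/w2.png",p)
E
```

```text
[0.4349 0.1419 0.1412] [-179.8   -0.3  178.9] [-0.1  0.  -1. ]
```

View pics/w2.png

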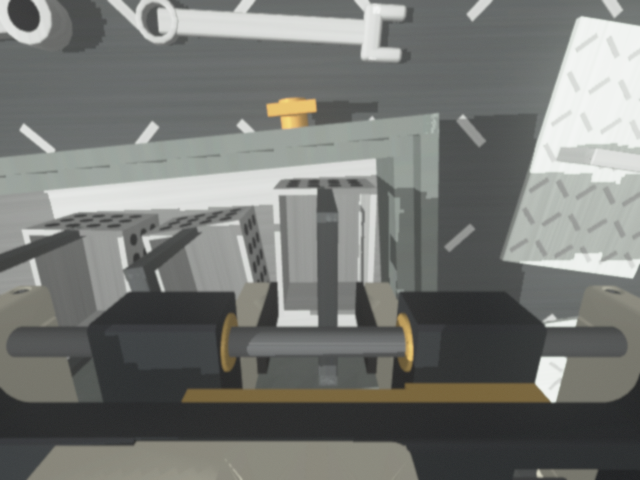

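The bar at (328,250) lies between the fingers (250–375), slightly right of centre. I'll correct, close and lift.

Emit:
{"fn": "move_arm", "kwargs": {
  "rows": "0 0 0 0 0.004 0.015 0.04; 0 0 0 0 0 0 0; 0 0 0 0 0 0 0; 0 0 0 0 0 0 0; 0 0 0 0 0 0 0; 0 0 0 0 0 -0.02 0; 0 0 0 0 0 -0.04 0; 0 0 0 0 0 -0.05 0",
  "squeeze": 45
}}

```text
t: 7.15
eef_pos: [0.4349, 0.1475, 0.2387]
ee_rot: [-3.14, -0.003, 3.124]
force: [1.9, 1.1, -3.3]
width: 0.0093
gripper_force: 45.0
```

Emit:
{"fn": "move_arm", "kwargs": {
  "rows": "0 0 0 0 0 -0.05 0; 0 0 0 0 0 -0.02 0; 0 0 -9.5 0 0 0 0; 0 0 -9.5 0 0 0 0; 0 0 -9.5 0 0 0 0; 0 0 -9.5 0 0 0 0; 0 0 -9.5 0 0 0 0; 0 0 -9.5 0 0 0 0"
}}

```text
t: 8.15
eef_pos: [0.4353, 0.148, 0.308]
ee_rot: [3.141, -0.001, -2.159]
force: [0.0, 0.0, -3.3]
width: 0.0096
gripper_force: 45.0
```

Emit:
{"fn": "move_arm", "kwargs": {
  "rows": "0 0 -9.5 0 0 0 0; 0 0 -9.5 0 0 0 0; 0 0 -9.5 0 0 0 0; 0 0 -8.8 0 0 0 0; 0 0 0 0 0 0 0"
}}

```text
t: 8.78
eef_pos: [0.4355, 0.148, 0.3081]
ee_rot: [3.14, -0.0, -1.514]
force: [-1.2, -0.1, -3.3]
width: 0.0095
gripper_force: 45.0
```

Emit:
{"fn": "move_arm", "kwargs": {
  "rows": "0 0 -1.1 0 0 0 0; 0 0 0 -0.006 -0.042 0 0; 0 0 0 -0.006 -0.042 0 0; 0 0 0 -0.006 -0.042 0 0; 0 0 0 -0.006 -0.042 0 0; 0 0 0 -0.005 -0.0405 0 0; 0 0 0 0 0 0 0; 0 0 0 0 0 0.02 0"
}}

```text
t: 9.78
eef_pos: [0.6425, 0.1934, 0.2897]
ee_rot: [-3.138, 0.001, -1.495]
force: [-0.0, 0.3, -2.3]
width: 0.0105
gripper_force: 45.0
```

```bash
cat > chk.py <<'E'
from h import *
import sys
s=arm.get_state();print(s["eef_pos"].round(4),np.degrees(s["ee_rot"]).round(1),s["force"].round(1),s["width"].round(4))
for n in sys.argv[2:]:
    p,d,K,T=grab(n);np.savez(n+sys.argv[1],p=p,d=d,K=K,T=T);cv2.imwrite(f"pics/{n}{sys.argv[1]}.png",p)
E
python3 chk.py 3 scene wrist; python3 - <<'E'
import cv2,numpy as np
a=cv2.imread("pics/scene3.png");b=cv2.imread("pics/wrist3.png")
c=cv2.resize(a[190:340,340:490],(600,600))[:600,:600]
cv2.imwrite("pics/c3.png",np.hstack([cv2.resize(a[180:340,330:490],(400,400)),cv2.resize(b,(400,400))]))
E
```

```text
Traceback (most recent call last):
  File "chk.py", line 3, in <module>
    s=arm.get_state();print(s["eef_pos"].round(4),np.degrees(s["ee_rot"]).round(1),s["force"].round(1),s["width"].round(4))
                                                                                                       ^^^^^^^^^^^^^^^^
AttributeError: 'float' object has no attribute 'round'
[ WARN:0@0.011] global loadsave.cpp:275 findDecoder imread_('pics/scene3.png'): can't open/read file: check file path/integrity
[ WARN:0@0.011] global loadsave.cpp:275 findDecoder imread_('pics/wrist3.png'): can't open/read file: check file path/integrity
Traceback (most recent call last):
TypeError: 'NoneType' object is not subscriptable
```

```bash
sed -i 's/s\["width"\].round(4)/round(s["width"],4)/' chk.py
python3 chk.py 3 scene wrist; python3 - <<'E'
import cv2,numpy as np
a=cv2.imread("pics/scene3.png");b=cv2.imread("pics/wrist3.png")
cv2.imwrite("pics/c3.png",np.hstack([cv2.resize(a[180:340,330:490],(400,400)),cv2.resize(b,(400,400))]))
E
```

```text
[0.6425 0.1934 0.2897] [-179.8    0.   -85.7] [-0.   0.3 -2.3] 0.0105
```

View pics/c3.png

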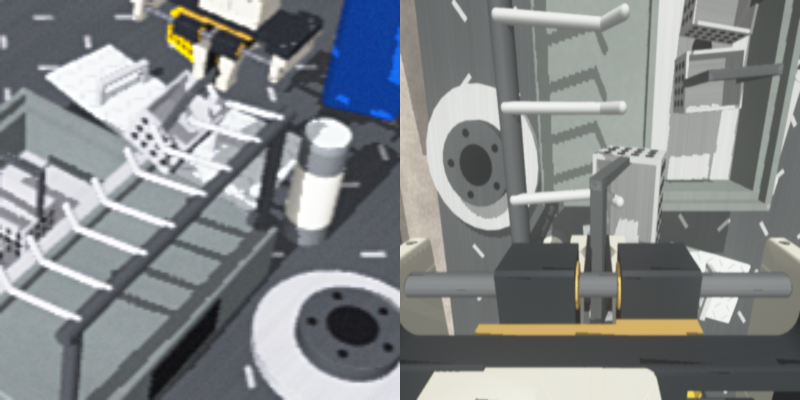

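The bar is above the left hook's low part, parallel to the rail. Lowering.

Emit:
{"fn": "move_arm", "kwargs": {
  "rows": "0 0 0 0 0 0.02 0; 0 0 0 0 0 0.015 0; 0 0 0 0 0 0.01 0; 0 0 0 0 0 0.006 0; 0 0 0 0 0 0.004 0; 0 0 0 0 0 0 0"
}}

```text
t: 10.62
eef_pos: [0.6431, 0.1931, 0.2388]
ee_rot: [-3.135, 0.0, -1.493]
force: [-4.1, -1.4, 15.1]
width: 0.0095
gripper_force: 45.0
```

Emit:
{"fn": "move_arm", "kwargs": {
  "rows": "0 0 0 0 0.004 -0.002 0; 0 0 0 0 0 0 0; 0 0 0 0 0 0 0.02; 0 0 0 0 0 0 0.03; 0 0 0 0 0 0 0.03; 0 0 0 0 0 -0.02 0.03; 0 0 0 0 0 -0.04 0.03; 0 0 0 0 0 -0.04 0.03"
}}

```text
t: 11.62
eef_pos: [0.6371, 0.1926, 0.336]
ee_rot: [3.14, -0.001, -1.494]
force: [0.5, 1.5, 0.0]
width: 0.0303
gripper_force: 0.0
```

```bash
python3 chk.py 4 scene wrist; python3 - <<'E'
import cv2,numpy as np
a=cv2.imread("pics/scene4.png");b=cv2.imread("pics/wrist4.png")
cv2.imwrite("pics/c4.png",np.hstack([cv2.resize(a[180:340,330:490],(400,400)),cv2.resize(b,(400,400))]))
from h import *
z=np.load("scene4.npz");P=cloud(z["d"],z["K"],z["T"]);p=z["p"]
m=(p.max(2)<100)&(P[...,2]>.225)&(P[...,2]<.27)&(P[...,0]>.6)&(P[...,0]<.69)&(P[...,1]>.1)&(P[...,1]<.27)
q=P[m];print(len(q)); 
if len(q)>10:print(q.min(0),q.max(0),np.median(q,0),cv2.minAreaRect(q[:,:2].astype(np.float32)))
E
```

```text
[0.6371 0.1926 0.336 ] [ 1.799e+02 -1.000e-01 -8.560e+01] [0.5 1.5 0. ] 0.0303
97
[0.63519783 0.14139309 0.22690944] [0.65277005 0.23947591 0.25385923] [0.6450745  0.18958072 0.24850345] ((0.6424419283866882, 0.1904299259185791), (0.013150024227797985, 0.09779399633407593), 4.573545455932617)
```

View pics/c4.png

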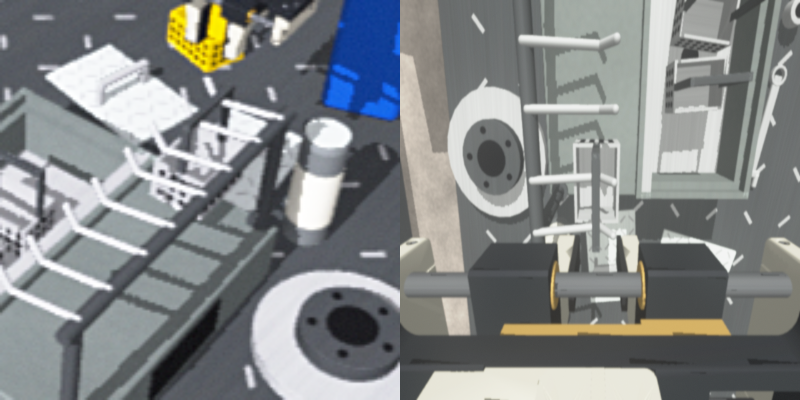

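First basket hangs on hook_4: its bar at (595,200) lies across both prongs, centred at (.642,.190). Now basket 2.

Emit:
{"fn": "move_arm", "kwargs": {
  "rows": "0 0 9.6 0 0 0 0.04; 0 0 9.6 0 0 0 0.04; 0 0 9.6 0 0 0 0.04; 0 0 9.6 0 0 0 0.04; 0 0 9.6 0 0 0 0.04; 0 0 9.6 0 0 0 0.04; 0 0 9.6 0 0 0 0.04; 0 0 9.6 0 0 0 0.04"
}}

```text
t: 12.72
eef_pos: [0.6372, 0.1928, 0.3347]
ee_rot: [-3.141, -0.002, -2.84]
force: [-0.4, 0.5, 0.4]
width: 0.0399
gripper_force: 0.0
```

Emit:
{"fn": "move_arm", "kwargs": {
  "rows": "0 0 9.6 0 0 0 0.04; 0 0 0 0.0485 -0.0267 0 0.04; 0 0 0 0.0485 -0.0267 0 0.04; 0 0 0 0.0485 -0.0267 0 0.04; 0 0 0 0.0485 -0.0267 0 0.04; 0 0 0 0 0 0.05 0.04; 0 0 0 0 0 0.05 0.04; 0 0 0 0 0 0.05 0.04"
}}

```text
t: 13.72
eef_pos: [0.4597, 0.0597, 0.1842]
ee_rot: [3.141, 0.001, -3.002]
force: [0.6, 0.7, -0.4]
width: 0.0408
gripper_force: 0.0
```

Emit:
{"fn": "move_arm", "kwargs": {
  "rows": "0 0 0 0 0 0.02 0.04; 0 0 0 0 0 0 0.04"
}}

```text
t: 13.98
eef_pos: [0.459, 0.0593, 0.1639]
ee_rot: [-3.14, -0.004, -3.002]
force: [-0.1, -0.2, 0.7]
width: 0.0401
gripper_force: 0.0
```

```bash
cat > bar.py <<'E'
# bar between the fingers: dark points at given height, near TCP, in tool frame
import sys
from h import *
s=arm.get_state();p,d,K,T=grab("wrist");P=cloud(d,K,T).reshape(-1,3)
z0,z1=float(sys.argv[1]),float(sys.argv[2])
Q=(P-s["eef_pos"])@rot(s["ee_rot"])
m=(P[:,2]>z0)&(P[:,2]<z1)&(abs(Q[:,1])<.035)&(Q[:,0]>0.012)&(Q[:,0]<.09)
q=Q[m];print(s["eef_pos"].round(4),np.degrees(s["ee_rot"]).round(1),len(q))
if len(q)>20:
    c=np.polyfit(q[:,0],q[:,1],1)
    for _ in range(4): r=abs(q[:,1]-np.polyval(c,q[:,0]));q=q[r<.01];c=np.polyfit(q[:,0],q[:,1],1)
    print("bar: tool-y at TCP",c[1].round(4),"angle",np.degrees(np.arctan(c[0])).round(1),"x max",np.percentile(q[:,0],98).round(4),"z top",np.median(P[m][:,2]).round(4),len(q))
E
python3 bar.py .13 .15
```

```text
[0.459  0.0593 0.1639] [-179.9   -0.2 -172. ] 1236
bar: tool-y at TCP 0.0007 angle -0.2 x max 0.0465 z top 0.1412 1236
```

Emit:
{"fn": "move_arm", "kwargs": {
  "rows": "0 0 0 0 0.0007 0.03 0.04; 0 0 0 0 0 0.008 0.04; 0 0 0 0 0 0 0; 0 0 0 0 0 0 0; 0 0 0 0 0 0 0; 0 0 0 0 0 0 0; 0 0 0 0 0 -0.02 0; 0 0 0 0 0 -0.04 0"
}}

```text
t: 15.02
eef_pos: [0.4587, 0.0601, 0.1866]
ee_rot: [-3.14, -0.005, -3.002]
force: [0.8, 0.9, -2.6]
width: 0.0092
gripper_force: 45.0
```

Emit:
{"fn": "move_arm", "kwargs": {
  "rows": "0 0 0 0 0 -0.05 0; 0 0 0 0 0 -0.05 0; 0 0 0 0 0 -0.022 0; 0 0 -9.6 0 0 0 0; 0 0 -9.6 0 0 0 0; 0 0 -9.6 0 0 0 0; 0 0 -9.6 0 0 0 0; 0 0 -9.6 0 0 0 0"
}}

```text
t: 16.02
eef_pos: [0.4597, 0.0606, 0.3091]
ee_rot: [3.141, -0.001, -2.159]
force: [0.8, -0.4, -2.1]
width: 0.0097
gripper_force: 45.0
```

Emit:
{"fn": "move_arm", "kwargs": {
  "rows": "0 0 -9.6 0 0 0 0; 0 0 -9.6 0 0 0 0; 0 0 -9.6 0 0 0 0; 0 0 -9.6 0 0 0 0; 0 0 0 0 0 0 0"
}}

```text
t: 16.65
eef_pos: [0.4598, 0.0606, 0.3092]
ee_rot: [3.141, -0.0, -1.495]
force: [0.8, 0.3, -3.0]
width: 0.0094
gripper_force: 45.0
```

Emit:
{"fn": "move_arm", "kwargs": {
  "rows": "0 0 0 -0.001 -0.038 0 0; 0 0 0 -0.001 -0.038 0 0; 0 0 0 -0.001 -0.038 0 0; 0 0 0 -0.001 -0.038 0 0; 0 0 0 -0.0015 -0.0375 0 0; 0 0 0 0 0 0 0; 0 0 0 0 0 0.02 0; 0 0 0 0 0 0 0"
}}

```text
t: 17.65
eef_pos: [0.6477, 0.0807, 0.2887]
ee_rot: [3.14, -0.0, -1.496]
force: [0.1, -0.8, -2.9]
width: 0.0103
gripper_force: 45.0
```

Emit:
{"fn": "move_arm", "kwargs": {
  "rows": "0 0 0 0 0 0.02 0; 0 0 0 0 0 0.015 0; 0 0 0 0 0 0.01 0; 0 0 0 0 0 0.007 0; 0 0 0 0 0 0 0"
}}

```text
t: 18.27
eef_pos: [0.6505, 0.081, 0.2406]
ee_rot: [-3.136, -0.0, -1.493]
force: [0.6, 1.0, 6.6]
width: 0.0104
gripper_force: 45.0
```

Emit:
{"fn": "move_arm", "kwargs": {
  "rows": "0 0 0 0 0.003 -0.002 0; 0 0 0 0 0 0 0; 0 0 0 0 0 0 0.02; 0 0 0 0 0 0 0.03; 0 0 0 0 0 0 0.03; 0 0 0 0 0 -0.02 0.03; 0 0 0 0 0 -0.04 0.03; 0 0 0 0 0 -0.04 0.03"
}}

```text
t: 19.27
eef_pos: [0.6453, 0.0803, 0.3401]
ee_rot: [3.14, -0.001, -1.494]
force: [0.3, -1.2, -0.3]
width: 0.0298
gripper_force: 0.0
```

```bash
cat > hung.py <<'E'
from h import *
print(arm.get_state()["eef_pos"])
z=np.load;p,d,K,T=grab("scene");P=cloud(d,K,T)
for y0,y1 in((-.085,.03),(.03,.135),(.14,.25)):
    m=(p.max(2)<100)&(P[...,2]>.225)&(P[...,2]<.27)&(P[...,0]>.6)&(P[...,0]<.69)&(P[...,1]>y0)&(P[...,1]<y1)
    q=P[m]
    if len(q)>10:print(len(q),np.median(q,0).round(4),cv2.minAreaRect(q[:,:2].astype(np.float32)))
E
python3 hung.py
```

```text
[0.64528065 0.08034844 0.34005356]
97 [0.6552 0.0817 0.2503] ((0.6541090607643127, 0.07820716500282288), (0.01184753980487585, 0.09305930882692337), 5.651602745056152)
90 [0.6463 0.1799 0.2475] ((0.6429994106292725, 0.18900634348392487), (0.012690841220319271, 0.09567812830209732), 3.077564001083374)
```

Emit:
{"fn": "move_arm", "kwargs": {
  "rows": "0 0 9.64 0 0 0 0.04; 0 0 9.64 0 0 0 0.04; 0 0 9.64 0 0 0 0.04; 0 0 9.64 0 0 0 0.04; 0 0 9.64 0 0 0 0.04; 0 0 9.64 0 0 0 0.04; 0 0 9.64 0 0 0 0.04; 0 0 9.64 0 0 0 0.04"
}}

```text
t: 20.32
eef_pos: [0.6454, 0.0804, 0.339]
ee_rot: [3.142, -0.001, -2.845]
force: [-0.7, 0.3, 0.6]
width: 0.0396
gripper_force: 0.0
```

Emit:
{"fn": "move_arm", "kwargs": {
  "rows": "0 0 9.64 0 0 0 0.04; 0 0 9.64 0 0 0 0.04; 0 0 0 0.0453 -0.0294 0 0.04; 0 0 0 0.0453 -0.0294 0 0.04; 0 0 0 0.0453 -0.0294 0 0.04; 0 0 0 0.0453 -0.0294 0 0.04; 0 0 0 0 0 0.05 0.04; 0 0 0 0 0 0.05 0.04"
}}

```text
t: 21.32
eef_pos: [0.46, -0.031, 0.2392]
ee_rot: [3.14, 0.003, 3.106]
force: [-0.2, 0.3, -0.4]
width: 0.0403
gripper_force: 0.0
```

Emit:
{"fn": "move_arm", "kwargs": {
  "rows": "0 0 0 0 0 0.05 0.04; 0 0 0 0 0 0.025 0.04; 0 0 0 0 0 0 0.04"
}}

```text
t: 21.7
eef_pos: [0.459, -0.0312, 0.1628]
ee_rot: [-3.14, -0.004, 3.107]
force: [-0.5, 0.6, 0.0]
width: 0.0402
gripper_force: 0.0
```

```bash
python3 bar.py .13 .15
```

```text
[ 0.459  -0.0312  0.1628] [-179.9   -0.3  178. ] 1231
bar: tool-y at TCP 0.0007 angle -0.3 x max 0.0461 z top 0.1412 1231
```

Emit:
{"fn": "move_arm", "kwargs": {
  "rows": "0 0 0 0 0.0007 0.03 0.04; 0 0 0 0 0 0.007 0.04; 0 0 0 0 0 0 0; 0 0 0 0 0 0 0; 0 0 0 0 0 0 0; 0 0 0 0 0 0 0; 0 0 0 0 0 -0.02 0; 0 0 0 0 0 -0.04 0"
}}

```text
t: 22.75
eef_pos: [0.4591, -0.0303, 0.1867]
ee_rot: [-3.14, -0.004, 3.107]
force: [1.0, 0.5, -2.6]
width: 0.0093
gripper_force: 45.0
```

Emit:
{"fn": "move_arm", "kwargs": {
  "rows": "0 0 0 0 0 -0.05 0; 0 0 0 0 0 -0.05 0; 0 0 0 0 0 -0.022 0; 0 0 -9.64 0 0 0 0; 0 0 -9.64 0 0 0 0; 0 0 -9.64 0 0 0 0; 0 0 -9.64 0 0 0 0; 0 0 -9.64 0 0 0 0"
}}

```text
t: 23.75
eef_pos: [0.4602, -0.03, 0.3092]
ee_rot: [3.141, -0.001, -2.33]
force: [-0.5, 0.0, -2.5]
width: 0.0095
gripper_force: 45.0
```

Emit:
{"fn": "move_arm", "kwargs": {
  "rows": "0 0 -9.64 0 0 0 0; 0 0 -9.64 0 0 0 0; 0 0 -9.64 0 0 0 0; 0 0 -9.64 0 0 0 0; 0 0 -9.64 0 0 0 0; 0 0 0 0 0 0 0"
}}

```text
t: 24.5
eef_pos: [0.4603, -0.03, 0.3092]
ee_rot: [3.141, 0.0, -1.495]
force: [-0.3, 0.5, -2.4]
width: 0.0093
gripper_force: 45.0
```

Emit:
{"fn": "move_arm", "kwargs": {
  "rows": "0 0 0 0.0025 -0.039 0 0; 0 0 0 0.0025 -0.039 0 0; 0 0 0 0.0025 -0.039 0 0; 0 0 0 0.0025 -0.039 0 0; 0 0 0 0.003 -0.0385 0 0; 0 0 0 0 0 0 0; 0 0 0 0 0 0.02 0; 0 0 0 0 0 0 0"
}}

```text
t: 25.5
eef_pos: [0.6544, -0.028, 0.2888]
ee_rot: [3.14, -0.0, -1.496]
force: [-0.4, 0.1, -1.4]
width: 0.0108
gripper_force: 45.0
```

Emit:
{"fn": "move_arm", "kwargs": {
  "rows": "0 0 0 0.001 0 0.02 0; 0 0 0 0 0 0.015 0; 0 0 0 0 0 0.01 0; 0 0 0 0 0 0.006 0; 0 0 0 0 0.003 0 0; 0 0 0 0 0 0 0.02; 0 0 0 0 0 0 0.03; 0 0 0 0 0 0 0.03"
}}

```text
t: 26.5
eef_pos: [0.6521, -0.0293, 0.2384]
ee_rot: [3.14, 0.0, -1.494]
force: [0.1, 0.0, -0.5]
width: 0.029
gripper_force: 0.0
```

Emit:
{"fn": "move_arm", "kwargs": {
  "rows": "0 0 0 0 0 -0.02 0.03; 0 0 0 0 0 -0.04 0.03; 0 0 0 0 0 -0.04 0.03; 0 0 0 0 0 0 0.03"
}}

```text
t: 27.0
eef_pos: [0.6536, -0.0295, 0.3423]
ee_rot: [-3.136, -0.0, -1.494]
force: [-0.3, 0.4, -0.8]
width: 0.03
gripper_force: 0.0
```

```bash
python3 hung.py; python3 chk.py 5 scene side wrist; python3 - <<'E'
from h import *
a=cv2.imread("pics/scene5.png");b=cv2.imread("pics/side5.png")
cv2.imwrite("pics/c5.png",np.hstack([cv2.resize(a[180:420,170:490],(400,300)),cv2.resize(b[150:390,180:500],(400,300))]))
# covers
for n in("scene","side","wrist"):
    z=np.load(n+"5.npz");P=cloud(z["d"],z["K"],z["T"]);p=z["p"]
    for y0,y1,x0,x1 in((.3,.5,.28,.48),(.3,.5,.5,.7),(-.45,-.27,.3,.52)):
        for nm,a,b in(("plate",.001,.012),("bar",.034,.05)):
            m=(p.min(2)>(160 if nm=="plate" else 90))&(P[...,2]>a)&(P[...,2]<b)&(P[...,0]>x0)&(P[...,0]<x1)&(P[...,1]>y0)&(P[...,1]<y1)
            m=m.astype(np.uint8)
            if nm=="plate": m=cv2.morphologyEx(m,cv2.MORPH_OPEN,np.ones((5,5)))
            q=P[m>0]
            if len(q)>60: c,s,t=cv2.minAreaRect(q[:,:2].astype(np.float32));print(n,nm,len(q),np.round(c,4),np.round(s,3),round(t,1))
E
```

```text
[ 0.65361748 -0.02945001  0.34231329]
125 [ 0.6627 -0.0314  0.2493] ((0.6616981625556946, -0.028926391154527664), (0.009276136755943298, 0.09708552062511444), 5.362319469451904)
102 [0.6554 0.0645 0.2483] ((0.6590725779533386, 0.07984377443790436), (0.01721108704805374, 0.09964485466480255), 0.36377033591270447)
120 [0.6454 0.1914 0.2486] ((0.6390721797943115, 0.1901511251926422), (0.021738756448030472, 0.10014765709638596), 2.7880783081054688)
[ 0.6528 -0.0292  0.3399] [-179.9    0.   -85.6] [-0.7  0.2 -0.7] 0.0303
scene plate 1376 [ 0.4176 -0.367 ] [0.199 0.129] 10.3
scene bar 168 [ 0.4185 -0.3668] [0.018 0.093] 5.6
side bar 78 [0.3774 0.3849] [0.093 0.017] 80.2
side bar 81 [0.6243 0.3721] [0.048 0.157] 76.5
side bar 161 [ 0.4148 -0.3669] [0.02 0.09] 8.5
```

View pics/c5.png

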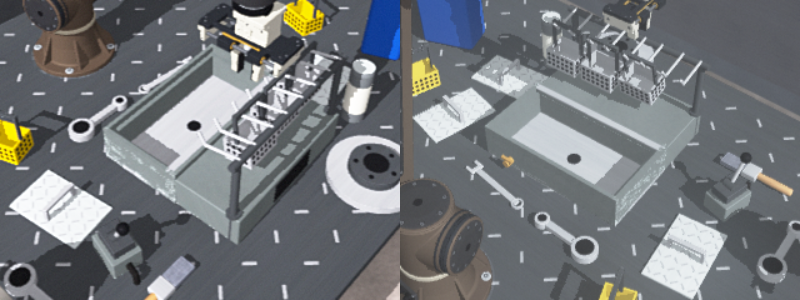

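All three baskets hang and the trough is empty, with its drain showing. Now the covers, right one first at (.4165,-.3665).

Emit:
{"fn": "move_arm", "kwargs": {
  "rows": "0 0 -5.6 0 0 0 0.05; 0 0 0 0.0364 0.0364 0 0.05; 0 0 0 0.0364 0.0364 0 0.05; 0 0 0 0.0364 0.0364 0 0.05; 0 0 0 0.0364 0.0364 0 0.05; 0 0 0 0.0364 0.0364 0 0.05; 0 0 0 0.0364 0.0364 0 0.05; 0 0 0 0.0364 0.0364 0 0.05"
}}

```text
t: 28.2
eef_pos: [0.4444, -0.3254, 0.3375]
ee_rot: [3.14, 0.001, -1.396]
force: [1.5, 0.2, -0.5]
width: 0.0496
gripper_force: 0.0
```

Emit:
{"fn": "move_arm", "kwargs": {
  "rows": "0 0 0 0.0364 0.0364 0 0.05; 0 0 0 0 0 0.06 0.05; 0 0 0 0 0 0.06 0.05; 0 0 0 0 0 0.06 0.05; 0 0 0 0 0 0.06 0.05; 0 0 0 0 0 0 0.05"
}}

```text
t: 28.95
eef_pos: [0.4126, -0.3649, 0.0939]
ee_rot: [3.132, 0.006, -1.397]
force: [-0.2, -0.2, 1.1]
width: 0.0498
gripper_force: 0.0
```

```bash
python3 bar.py .034 .048
```

```text
[ 0.4126 -0.3649  0.0939] [179.5   0.4 -80. ] 1130
bar: tool-y at TCP -0.0049 angle -0.4 x max 0.0477 z top 0.0423 1130
```

Emit:
{"fn": "move_arm", "kwargs": {
  "rows": "0 0 0 0.0025 -0.005 0.03 0.05; 0 0 0 0 0 0.03 0.05; 0 0 0 0 0 0.007 0.05; 0 0 0 0 0 0 0; 0 0 0 0 0 0 0; 0 0 0 0 0 0 0; 0 0 0 0 0 0 0; 0 0 0 0 0 0 0",
  "squeeze": 58
}}

```text
t: 30.0
eef_pos: [0.4215, -0.3683, 0.032]
ee_rot: [3.141, 0.0, -1.396]
force: [-3.9, 1.8, 6.1]
width: 0.0114
gripper_force: 58.0
```

Emit:
{"fn": "move_arm", "kwargs": {
  "rows": "0 0 0 0 0 -0.02 0; 0 0 0 0 0 -0.04 0; 0 0 0 0 0 -0.05 0; 0 0 0 0 0 -0.05 0; 0 0 5.6 0 0 -0.03 0; -6 0 0 0 0 0 0; -6 0 0 0 0 0 0; 0 0 0 0 0 0 0"
}}

```text
t: 31.0
eef_pos: [0.4227, -0.3675, 0.2196]
ee_rot: [2.929, 0.002, -1.493]
force: [-0.2, 0.1, -4.2]
width: 0.0111
gripper_force: 58.0
```

```bash
cat > plan.py <<'E'
# deltas for a held cover: python plan.py seat_y [xr zr theta]; rear bottom edge xr,zr in washer mm
import sys
from h import *
t=np.radians(4.37);O=np.array([.4655,.0152,0]);W=np.array([[np.cos(t),-np.sin(t),0],[np.sin(t),np.cos(t),0],[0,0,1]])
s=arm.get_state();p=s["eef_pos"];Rt=rot(s["ee_rot"])
print("TCP",p.round(4),"rpy",np.degrees(s["ee_rot"]).round(2),"F",s["force"].round(1),"w",round(s["width"],4))
up=W.T@-Rt[:,2];th=np.arctan2(up[0],up[2]);roll=np.arctan2(up[1],up[2])
yv=W.T@Rt[:,0]
print("tilt",np.degrees(th).round(2),"side lean",np.degrees(roll).round(2),"yaw err",np.degrees(np.arctan2(yv[0],-yv[1])).round(2))
tcp=W.T@(p-O)
c,n=np.cos(th),np.sin(th)
g=float(sys.argv[5]) if len(sys.argv)>5 else .038   # height of grasp point above the cover's underside
bar=tcp+.011*up
edge=np.array([bar[0]+.097*c-g*n,bar[1],bar[2]-.097*n-g*c])
front=np.array([bar[0]-.097*c-g*n,bar[1],bar[2]+.097*n-g*c])
print("rear edge now mm",(edge*1e3).round(1),"front edge",(front*1e3).round(1))
if len(sys.argv)>3:
    tgt=np.array([float(sys.argv[2]),float(sys.argv[1]),float(sys.argv[3])])/1e3
    dw=W@(tgt-edge);print("world delta",dw.round(4),"tool delta",(Rt.T@dw).round(4))
    for nm,v in(("+x",[.01,0,0]),("+z",[0,0,.01])): print("10mm washer",nm,"in tool",(Rt.T@(W@np.array(v))).round(4))
E
python3 plan.py -128 72 130
```

```text
TCP [ 0.4227 -0.3675  0.2196] rpy [ 1.6783e+02  9.0000e-02 -8.5520e+01] F [-0.2  0.1 -4.2] w 0.0111
tilt 12.17 side lean -0.07 yaw err 0.11
rear edge now mm [  17.3 -378.4  172.8] front edge [-172.4 -378.4  213.7]
world delta [ 0.0355  0.2538 -0.0428] tool delta [-0.2502 -0.0631  0.0306]
10mm washer +x in tool [ 0.     -0.0098 -0.0021]
10mm washer +z in tool [-0.      0.0021 -0.0098]
```

Emit:
{"fn": "move_arm", "kwargs": {
  "rows": "0 0 0 -0.05 -0.0126 0 0; 0 0 0 -0.05 -0.0126 0 0; 0 0 0 -0.05 -0.0126 0 0; 0 0 0 -0.05 -0.0126 0 0; 0 0 0 -0.05 -0.0126 0 0; 0 0 0 0 0 0 0; 0 0 0 0 0 0 0"
}}

```text
t: 31.88
eef_pos: [0.4639, -0.1141, 0.2084]
ee_rot: [2.933, 0.001, -1.493]
force: [-0.9, -0.2, -3.2]
width: 0.0111
gripper_force: 58.0
```

```bash
python3 plan.py -128 75 84 12 .043; python3 - <<'E'
from h import *
# cover seen from side camera & scene in washer frame
t=np.radians(4.37);O=np.array([.4655,.0152,0]);W=np.array([[np.cos(t),-np.sin(t),0],[np.sin(t),np.cos(t),0],[0,0,1]])
for n in("scene","side"):
    p,d,K,T=grab(n);cv2.imwrite(f"pics/{n}6.png",p);P=cloud(d,K,T).reshape(-1,3);Q=(P-O)@W*1e3
    m=(p.reshape(-1,3).min(1)>110)&(Q[:,0]>-150)&(Q[:,0]<130)&(Q[:,1]>-215)&(Q[:,1]<-40)&(Q[:,2]>125)&(Q[:,2]<230)
    q=Q[m];print(n,len(q))
    if len(q)<80: continue
    for _ in range(5):
        c=np.linalg.lstsq(np.c_[q[:,:2],np.ones(len(q))],q[:,2],rcond=None)[0];r=q[:,2]-np.c_[q[:,:2],np.ones(len(q))]@c;q=q[abs(r)<max(4,2*np.std(r))]
    print(n,len(q),"slopes deg",np.degrees(np.arctan(c[:2])).round(1),np.percentile(q,[1,99],axis=0).round(1).tolist(),cv2.minAreaRect(q[:,:2].astype(np.float32)),"std",r.std().round(2),"z at x=0,y=-128",(c@[0,-128,1]).round(1))
E
```

```text
TCP [ 0.4639 -0.1141  0.2084] rpy [ 1.6804e+02  3.0000e-02 -8.5550e+01] F [-0.9 -0.2 -3.2] w 0.0111
tilt 11.96 side lean -0.01 yaw err 0.08
rear edge now mm [  76.8 -128.8  157. ] front edge [-113.  -128.8  197.2]
world delta [-0.0018  0.0007 -0.073 ] tool delta [-0.0008 -0.0134  0.0718]
10mm washer +x in tool [ 0.     -0.0098 -0.0021]
10mm washer +z in tool [-0.      0.0021 -0.0098]
scene 1954
scene 1614 slopes deg [-11.8  -0.3] [[-110.9, -189.8, 160.5], [77.0, -69.1, 201.9]] ((-17.29601287841797, -128.4818878173828), (192.47744750976562, 125.9361343383789), 0.5902319550514221) std 1.91 z at x=0,y=-128 177.8
side 1565
side 1305 slopes deg [-11.9  -0.1] [[-113.8, -188.5, 159.9], [75.2, -65.4, 202.5]] ((-18.362693786621094, -126.90925598144531), (128.31588745117188, 195.74061584472656), 89.75318908691406) std 1.82 z at x=0,y=-128 176.7
```

Emit:
{"fn": "move_arm", "kwargs": {
  "rows": "0 0 0 -0.001 -0.0045 0.024 0; 0 0 0 -0.001 -0.0045 0.024 0; 0 0 0 0 -0.0034 0.018 0; 0 0 0 0 0 0 0; 0 0 0 0 0 0 0"
}}

```text
t: 32.6
eef_pos: [0.4628, -0.113, 0.142]
ee_rot: [2.933, -0.0, -1.495]
force: [0.3, 0.0, -2.7]
width: 0.0113
gripper_force: 58.0
```

```bash
python3 plan.py -127 100 83 12 .043
```

```text
TCP [ 0.4628 -0.113   0.142 ] rpy [ 1.6805e+02 -1.0000e-02 -8.5630e+01] F [ 0.3  0.  -2.7] w 0.0113
tilt 11.95 side lean 0.01 yaw err -0.0
rear edge now mm [  75.8 -127.6   90.6] front edge [-114.  -127.6  130.8]
world delta [ 0.0241  0.0025 -0.0076] tool delta [-0.0006 -0.0253  0.0025]
10mm washer +x in tool [-0.     -0.0098 -0.0021]
10mm washer +z in tool [ 0.      0.0021 -0.0098]
```

Emit:
{"fn": "move_arm", "kwargs": {
  "rows": "0 0 0 0 -0.0015 0.0075 0; 0 0 0 0 0 0 0; 0 0 0 0 -0.0059 -0.0012 0; 0 0 0 0 -0.0059 -0.0012 0; 0 0 0 0 -0.0059 -0.0012 0; 0 0 0 0 -0.004 -0.0008 0; 0 0 0 0 0 0 0"
}}

```text
t: 33.48
eef_pos: [0.4846, -0.1106, 0.1333]
ee_rot: [2.932, -0.0, -1.494]
force: [-0.6, -0.7, -3.6]
width: 0.0113
gripper_force: 58.0
```

```bash
python3 plan.py -127 100.5 81 12 .043
```

```text
TCP [ 0.4846 -0.1106  0.1333] rpy [167.99  -0.   -85.58] F [-0.6 -0.7 -3.6] w 0.0113
tilt 12.01 side lean 0.01 yaw err 0.05
rear edge now mm [  97.7 -126.9   81.8] front edge [ -92.1 -126.9  122.2]
world delta [ 0.0028  0.0001 -0.0008] tool delta [ 0.0001 -0.0029  0.0002]
10mm washer +x in tool [ 0.     -0.0098 -0.0021]
10mm washer +z in tool [ 0.      0.0021 -0.0098]
```

Emit:
{"fn": "move_arm", "kwargs": {
  "rows": "0 0 0 0 -0.0025 0 0; 0 0 0 0 0 0 0; 3 0 0 0 0.0015 0.0051 0; 3 0 0 0 0.0015 0.0051 0; 3 0 0 0 0.0015 0.0051 0; 0 0 0 0 0 0 0; 0 0 0 0 0 0 0"
}}

```text
t: 34.35
eef_pos: [0.4804, -0.111, 0.119]
ee_rot: [3.089, -0.0, -1.493]
force: [0.1, 0.2, -2.9]
width: 0.0111
gripper_force: 58.0
```

```bash
python3 plan.py -127 100 80 0 .043
```

```text
TCP [ 0.4804 -0.111   0.119 ] rpy [ 1.7698e+02 -1.0000e-02 -8.5570e+01] F [ 0.1  0.2 -2.9] w 0.0111
tilt 3.02 side lean 0.02 yaw err 0.06
rear edge now mm [ 100.4 -127.    81.9] front edge [ -93.3 -127.    92.1]
world delta [-0.0004 -0.0001 -0.0019] tool delta [0.     0.0003 0.002 ]
10mm washer +x in tool [ 0.     -0.01   -0.0005]
10mm washer +z in tool [ 0.      0.0005 -0.01  ]
```

Emit:
{"fn": "move_arm", "kwargs": {
  "rows": "3 0 0 0 0.0015 0.0051 0; 0 0 0 0 0 0.002 0; 0 0 0 0 0 0.002 0; 0 0 0 0 0 0 0"
}}

```text
t: 34.85
eef_pos: [0.478, -0.1114, 0.1119]
ee_rot: [3.139, -0.001, -1.493]
force: [-13.0, 4.0, 23.9]
width: 0.0111
gripper_force: 58.0
```

```bash
python3 plan.py -127 100 80 0 .043
```

```text
TCP [ 0.478  -0.1114  0.1119] rpy [ 1.7985e+02 -6.0000e-02 -8.5520e+01] F [-13.    4.   23.9] w 0.0111
tilt 0.15 side lean 0.06 yaw err 0.11
rear edge now mm [  99.7 -127.1   79.6] front edge [ -94.3 -127.1   80.1]
world delta [0.0003 0.0002 0.0004] tool delta [-0.0001 -0.0003 -0.0004]
10mm washer +x in tool [ 0.   -0.01 -0.  ]
10mm washer +z in tool [ 0.    0.   -0.01]
```

Emit:
{"fn": "move_arm", "kwargs": {
  "rows": "0 0 0 0 0 -0.002 0; 0 0 0 0 0 0 0.02; 0 0 0 0 0 0 0.03; 0 0 0 0 0 0 0.03; 0 0 0 0 0 -0.02 0.03; 0 0 0 0 0 -0.06 0.03; 0 0 0 0 0 -0.06 0.03; 0 0 0 0 0 -0.06 0.03"
}}

```text
t: 35.85
eef_pos: [0.4779, -0.1112, 0.3136]
ee_rot: [-3.141, -0.0, -1.494]
force: [2.3, 0.2, 0.3]
width: 0.0302
gripper_force: 0.0
```

```bash
cat > see.py <<'E'
from h import *
import sys
t=np.radians(4.37);O=np.array([.4655,.0152,0]);W=np.array([[np.cos(t),-np.sin(t),0],[np.sin(t),np.cos(t),0],[0,0,1]])
print(arm.get_state()["eef_pos"].round(4))
for n in sys.argv[1:]:
    p,d,K,T=grab(n);cv2.imwrite(f"pics/{n}_last.png",p);P=cloud(d,K,T);Q=((P.reshape(-1,3)-O)@W*1e3).reshape(P.shape)
    b=p.min(2)
    for y in(-128,0,128):
        m=(b>110)&(abs(Q[...,0])<98)&(abs(Q[...,1]-y)<61)&(Q[...,2]>70)&(Q[...,2]<100)
        q=Q[m]
        if len(q)<200: continue
        c=np.linalg.lstsq(np.c_[q[:,:2],np.ones(len(q))],q[:,2],rcond=None)[0]
        print(n,"seat",y,len(q),"tilt",np.degrees(np.arctan(c[:2])).round(2),"top z mid",(c@[3,y,1]).round(1),"span",np.percentile(q,[1,99],axis=0).round(0).tolist())
        m=(b>90)&(abs(Q[...,0])<40)&(abs(Q[...,1]-y)<61)&(Q[...,2]>113)&(Q[...,2]<130);q=Q[m]
        if len(q)>40:print("   bar",cv2.minAreaRect(q[:,:2].astype(np.float32)))
    for nm,x0,x1,y0,y1 in(("L1",.28,.48,.28,.5),("L2",.5,.7,.28,.5)):
        g=(P[...,0]>x0)&(P[...,0]<x1)&(P[...,1]>y0)&(P[...,1]<y1)
        m=(b>90)&(P[...,2]>.036)&(P[...,2]<.048)&g; q=P[m]
        if len(q)>60: print(n,nm,"bar",len(q),cv2.minAreaRect(q[:,:2].astype(np.float32)))
E
python3 see.py scene side wrist
```

```text
[ 0.4779 -0.1112  0.3136]
scene seat -128 1798 tilt [ 1.39 -0.22] top z mid 85.8 span [[-96.0, -187.0, 80.0], [96.0, -68.0, 99.0]]
   bar ((3.285717010498047, -126.0295639038086), (15.956507682800293, 93.48846435546875), 0.38479945063591003)
scene seat 0 219 tilt [ 4.41 -0.74] top z mid 88.0 span [[-98.0, -60.0, 75.0], [97.0, 59.0, 99.0]]
scene seat 128 304 tilt [ 3.86 -4.75] top z mid 86.1 span [[-97.0, 70.0, 71.0], [97.0, 189.0, 99.0]]
scene L1 bar 79 ((0.38101908564567566, 0.38279101252555847), (0.09236549586057663, 0.019228599965572357), 79.66373443603516)
side seat -128 1766 tilt [1.15 0.14] top z mid 84.7 span [[-89.0, -186.0, 77.0], [96.0, -68.0, 98.0]]
   bar ((1.0999445915222168, -124.75765228271484), (91.53269958496094, 18.69873046875), 87.20789337158203)
side seat 0 206 tilt [2.2  2.22] top z mid 87.0 span [[-97.0, -61.0, 72.0], [98.0, 59.0, 100.0]]
side seat 128 275 tilt [ 2.77 -4.79] top z mid 85.5 span [[-97.0, 70.0, 71.0], [97.0, 189.0, 99.0]]
side L1 bar 71 ((0.37586846947669983, 0.3837434649467468), (0.09731720387935638, 0.01476917415857315), 82.47138977050781)
side L2 bar 72 ((0.6239930987358093, 0.369518518447876), (0.04234558716416359, 0.15871596336364746), 78.80733489990234)
wrist seat -128 16580 tilt [1.33 0.32] top z mid 85.3 span [[-97.0, -188.0, 79.0], [96.0, -68.0, 96.0]]
   bar ((3.48749041557312, -124.66015625), (11.977524757385254, 89.12623596191406), 0.10005316138267517)
wrist seat 0 653 tilt [ 4.21 -1.02] top z mid 86.3 span [[-98.0, -60.0, 77.0], [98.0, -21.0, 97.0]]
```

Emit:
{"fn": "move_arm", "kwargs": {
  "rows": "0 0 6.8 0 0 0 0.05; 0 0 6.8 0 0 0 0.05; 0 0 0 -0.0527 0.0198 0 0.05; 0 0 0 -0.0527 0.0198 0 0.05; 0 0 0 -0.0527 0.0198 0 0.05; 0 0 0 -0.0527 0.0198 0 0.05; 0 0 0 -0.0527 0.0198 0 0.05; 0 0 0 -0.0527 0.0198 0 0.05"
}}

```text
t: 37.0
eef_pos: [0.4103, 0.2215, 0.3107]
ee_rot: [3.141, -0.001, -1.731]
force: [0.1, -0.3, -0.0]
width: 0.0499
gripper_force: 0.0
```

Emit:
{"fn": "move_arm", "kwargs": {
  "rows": "0 0 0 -0.0527 0.0198 0 0.05; 0 0 0 -0.0527 0.0198 0 0.05; 0 0 0 -0.0527 0.0198 0 0.05; 0 0 0 0 0 0 0.05"
}}

```text
t: 37.5
eef_pos: [0.3768, 0.3882, 0.3091]
ee_rot: [3.14, -0.003, -1.728]
force: [-0.0, -0.2, 0.0]
width: 0.05
gripper_force: 0.0
```

```bash
python3 see.py wrist; python3 bar.py .034 .048
```

```text
[0.3768 0.3882 0.3091]
wrist seat 128 2687 tilt [  3.11 -12.66] top z mid 94.8 span [[-97.0, 136.0, 78.0], [98.0, 189.0, 97.0]]
wrist L1 bar 708 ((0.3784283697605133, 0.3860972225666046), (0.08963876217603683, 0.011686161160469055), 81.14410400390625)
wrist L2 bar 837 ((0.6288998126983643, 0.3682912290096283), (0.050178010016679764, 0.1657634675502777), 71.82767486572266)
[0.3771 0.3865 0.3095] [179.9  -0.2 -99.1] 242
bar: tool-y at TCP -0.0016 angle 0.2 x max 0.0442 z top 0.0424 242
```

View pics/wrist_last.png

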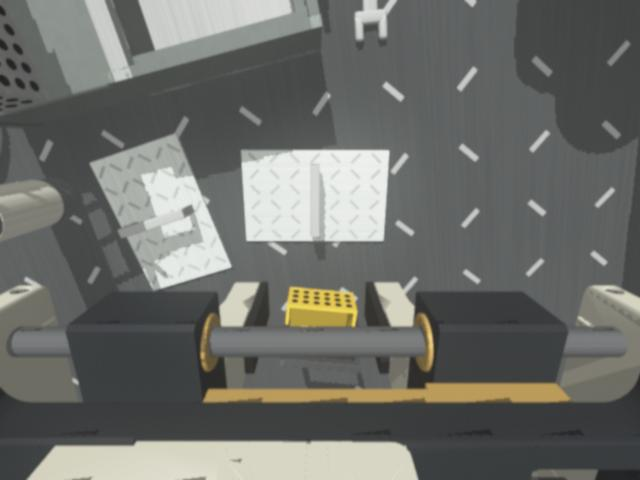

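The middle cover is at (315,195) with its bar below the tool, and the other left cover is at (160,215). Descending on this one.

Emit:
{"fn": "move_arm", "kwargs": {
  "rows": "0 0 0 -0.0008 -0.0016 0.06 0.05; 0 0 0 0 0 0.06 0.05; 0 0 0 0 0 0.06 0.05; 0 0 0 0 0 0.04 0.05; 0 0 0 0 0 0.03 0.05; 0 0 0 0 0 0.015 0.05; 0 0 0 0 0 0.013 0.05; 0 0 0 0 0 0 0.05"
}}

```text
t: 38.6
eef_pos: [0.3798, 0.3857, 0.0334]
ee_rot: [3.141, -0.001, -1.731]
force: [0.7, -0.2, 0.2]
width: 0.0502
gripper_force: 0.0
```

```bash
python3 bar.py .034 .048
```

```text
[0.3798 0.3857 0.0334] [180.   -0.  -99.2] 1973
bar: tool-y at TCP 0.0016 angle -0.5 x max 0.0451 z top 0.0422 1972
```

Emit:
{"fn": "move_arm", "kwargs": {
  "rows": "0 0 0 0 0.0016 0.003 0.05; 0 0 0 0 0 0 0; 0 0 0 0 0 0 0; 0 0 0 0 0 0 0; 0 0 0 0 0 0 0; 0 0 0 0 0 0 0; 0 0 0 0 0 -0.02 0; 0 0 0 0 0 -0.04 0"
}}

```text
t: 39.65
eef_pos: [0.3772, 0.3847, 0.0892]
ee_rot: [3.14, -0.005, -1.732]
force: [1.0, 0.9, -2.7]
width: 0.0113
gripper_force: 58.0
```

Emit:
{"fn": "move_arm", "kwargs": {
  "rows": "0 0 0 0 0 -0.05 0; 0 0 0 0 0 -0.05 0; 0 0 -6.8 0 0 -0.03 0; 0 0 -6.8 0 0 0 0; -6 0 0 0 0 0 0; -6 0 0 0 0 0 0; 0 0 0 0 0 0 0; 0 0 0 0 0 0 0"
}}

```text
t: 40.65
eef_pos: [0.3781, 0.3858, 0.2199]
ee_rot: [2.933, -0.001, -1.494]
force: [-0.1, 0.1, -4.0]
width: 0.0112
gripper_force: 58.0
```

```bash
python3 plan.py 128 75 130 12 .042
```

```text
TCP [0.3781 0.3858 0.2199] rpy [ 1.6804e+02 -6.0000e-02 -8.5630e+01] F [-0.1  0.1 -4. ] w 0.0112
tilt 11.96 side lean 0.07 yaw err 0.0
rear edge now mm [ 29.6 376.2 169.4] front edge [-160.2  376.2  209.6]
world delta [ 0.0642 -0.2441 -0.0394] tool delta [ 0.2482 -0.0527  0.0294]
10mm washer +x in tool [ 0.     -0.0098 -0.0021]
10mm washer +z in tool [ 0.      0.0021 -0.0098]
```

Emit:
{"fn": "move_arm", "kwargs": {
  "rows": "0 0 0 0.0496 -0.0105 0 0; 0 0 0 0.0496 -0.0105 0 0; 0 0 0 0.0496 -0.0105 0 0; 0 0 0 0.0496 -0.0105 0 0; 0 0 0 0.0496 -0.0105 0 0; 0 0 0 0 0 0.03 0; 0 0 0 0 0 0 0; 0 0 0 0 0 0 0"
}}

```text
t: 41.65
eef_pos: [0.4425, 0.1432, 0.1813]
ee_rot: [2.934, -0.0, -1.492]
force: [0.2, 0.2, -2.1]
width: 0.0112
gripper_force: 58.0
```

```bash
python3 plan.py 128 75 84 12 .042; cat > held.py <<'E'
import sys
from h import *
t=np.radians(4.37);O=np.array([.4655,.0152,0]);W=np.array([[np.cos(t),-np.sin(t),0],[np.sin(t),np.cos(t),0],[0,0,1]]);y0=float(sys.argv[1])
for n in("scene","side"):
    p,d,K,T=grab(n);cv2.imwrite(f"pics/{n}_h.png",p);P=cloud(d,K,T).reshape(-1,3);Q=(P-O)@W*1e3
    m=(p.reshape(-1,3).min(1)>110)&(Q[:,0]>-150)&(Q[:,0]<110)&(abs(Q[:,1]-y0)<70)&(Q[:,2]>102)&(Q[:,2]<230)
    q=Q[m]
    if len(q)<150: print(n,len(q));continue
    for _ in range(6):
        c=np.linalg.lstsq(np.c_[q[:,:2],np.ones(len(q))],q[:,2],rcond=None)[0];r=q[:,2]-np.c_[q[:,:2],np.ones(len(q))]@c;q=q[abs(r)<max(4,2*np.std(r))]
    print(n,len(q),"slopes",np.degrees(np.arctan(c[:2])).round(1),"span",np.percentile(q,[1,99],axis=0).round(1).tolist(),"ctr",np.round(cv2.minAreaRect(q[:,:2].astype(np.float32))[0],1),"top z at x0",(c@[0,y0,1]).round(1))
E
python3 held.py 128
```

```text
TCP [0.4425 0.1432 0.1813] rpy [168.1   -0.   -85.49] F [ 0.2  0.2 -2.1] w 0.0112
tilt 11.9 side lean 0.03 yaw err 0.14
rear edge now mm [ 75.3 129.4 131. ] front edge [-114.5  129.4  171. ]
world delta [-0.0002 -0.0014 -0.047 ] tool delta [ 0.0014 -0.0094  0.046 ]
10mm washer +x in tool [ 0.     -0.0098 -0.0021]
10mm washer +z in tool [ 0.      0.0021 -0.0098]
scene 1316 slopes [-11.9  -0.2] span [[-111.8, 64.6, 134.5], [75.3, 185.9, 176.3]] ctr [-18.1 127. ] top z at x0 151.6
side 1074 slopes [-11.8   0.1] span [[-114.8, 67.0, 133.4], [75.2, 189.8, 175.9]] ctr [-19.8 128.7] top z at x0 150.9
```

Emit:
{"fn": "move_arm", "kwargs": {
  "rows": "0 0 0 0.0005 -0.0047 0.023 0; 0 0 0 0 -0.0047 0.022 0; 0 0 0 0 0 0 0; 0 0 0 0 0 0 0"
}}

```text
t: 42.25
eef_pos: [0.4428, 0.1426, 0.1354]
ee_rot: [2.934, 0.0, -1.493]
force: [0.4, 0.5, -3.1]
width: 0.011
gripper_force: 58.0
```

```bash
python3 plan.py 128 97.7 82 12 .043
```

```text
TCP [0.4428 0.1426 0.1354] rpy [ 1.6808e+02  2.0000e-02 -8.5530e+01] F [ 0.4  0.5 -3.1] w 0.011
tilt 11.92 side lean 0.0 yaw err 0.1
rear edge now mm [ 75.4 128.8  84. ] front edge [-114.4  128.8  124.1]
world delta [ 0.0223  0.0009 -0.002 ] tool delta [ 0.0008 -0.0223 -0.0026]
10mm washer +x in tool [ 0.     -0.0098 -0.0021]
10mm washer +z in tool [-0.      0.0021 -0.0098]
```

Emit:
{"fn": "move_arm", "kwargs": {
  "rows": "0 0 0 0.0008 -0.006 -0.0008 0; 0 0 0 0 -0.006 -0.0008 0; 0 0 0 0 -0.006 -0.0008 0; 0 0 0 0 -0.006 -0.0008 0; 0 0 0 0 0 0 0; 0 0 0 0 0 0 0"
}}

```text
t: 43.0
eef_pos: [0.466, 0.143, 0.1323]
ee_rot: [2.932, -0.0, -1.494]
force: [0.1, -0.4, -3.4]
width: 0.0114
gripper_force: 58.0
```

```bash
python3 plan.py 128 100 81.5 12 .043
```

```text
TCP [0.466  0.143  0.1323] rpy [ 1.6798e+02 -1.0000e-02 -8.5590e+01] F [ 0.1 -0.4 -3.4] w 0.0114
tilt 12.02 side lean 0.01 yaw err 0.04
rear edge now mm [ 98.5 127.4  80.8] front edge [-91.3 127.4 121.2]
world delta [0.0015 0.0007 0.0007] tool delta [-0.0006 -0.0013 -0.001 ]
10mm washer +x in tool [ 0.     -0.0098 -0.0021]
10mm washer +z in tool [ 0.      0.0021 -0.0098]
```

Emit:
{"fn": "move_arm", "kwargs": {
  "rows": "0 0 0 -0.0006 -0.0014 -0.001 0; 0 0 0 0 0 0 0; 3 0 0 0 0.0015 0.0051 0; 3 0 0 0 0.0015 0.0051 0; 3 0 0 0 0.0015 0.0051 0; 0 0 0 0 0 0 0; 0 0 0 0 0 0 0"
}}

```text
t: 43.88
eef_pos: [0.4613, 0.1436, 0.1192]
ee_rot: [3.089, 0.0, -1.493]
force: [-0.1, -0.8, -3.0]
width: 0.0109
gripper_force: 58.0
```

```bash
python3 plan.py 128 100 80 0 .043
```

```text
TCP [0.4613 0.1436 0.1192] rpy [ 1.7699e+02  1.0000e-02 -8.5550e+01] F [-0.1 -0.8 -3. ] w 0.0109
tilt 3.01 side lean -0.01 yaw err 0.08
rear edge now mm [100.7 128.3  82.1] front edge [-93.  128.3  92.3]
world delta [-0.0007 -0.0004 -0.0021] tool delta [0.0003 0.0006 0.0022]
10mm washer +x in tool [ 0.     -0.01   -0.0005]
10mm washer +z in tool [-0.      0.0005 -0.01  ]
```

Emit:
{"fn": "move_arm", "kwargs": {
  "rows": "3 0 0 0 0.0018 0.0051 0; 0 0 0 0 0 0.002 0; 0 0 0 0 0 0.002 0; 0 0 0 0 0 0 0; 0 0 0 0 0 -0.002 0; 0 0 0 0 0 0 0.02; 0 0 0 0 0 0 0.03; 0 0 0 0 0 0 0.03"
}}

```text
t: 44.88
eef_pos: [0.459, 0.1432, 0.1118]
ee_rot: [-3.141, 0.0, -1.494]
force: [-0.4, 0.2, 0.2]
width: 0.0286
gripper_force: 0.0
```

```bash
python3 plan.py 128 100 80 0 .043
```

```text
TCP [0.459  0.1432 0.1118] rpy [-179.99    0.    -85.58] F [-0.4  0.2  0.2] w 0.0286
tilt -0.01 side lean -0.0 yaw err 0.05
rear edge now mm [100.3 128.1  79.8] front edge [-93.7 128.1  79.8]
world delta [-0.0003 -0.0001  0.0002] tool delta [ 0.0001  0.0003 -0.0002]
10mm washer +x in tool [ 0.   -0.01  0.  ]
10mm washer +z in tool [-0.   -0.   -0.01]
```

Emit:
{"fn": "move_arm", "kwargs": {
  "rows": "0 0 0 0 0 -0.02 0.03; 0 0 0 0 0 -0.06 0.03; 0 0 0 0 0 -0.06 0.03; 0 0 0 0 0 -0.06 0.03; 0 0 0 0 0 0 0.03"
}}

```text
t: 45.5
eef_pos: [0.4609, 0.1441, 0.3171]
ee_rot: [-3.133, 0.004, -1.493]
force: [0.2, -0.1, -1.0]
width: 0.0299
gripper_force: 0.0
```

```bash
python3 see.py wrist scene
```

```text
[0.4609 0.1441 0.3171]
wrist seat -128 2409 tilt [1.01 6.87] top z mid 78.3 span [[-96.0, -77.0, 80.0], [95.0, -67.0, 96.0]]
wrist seat 0 3480 tilt [4.35 0.14] top z mid 87.4 span [[-98.0, -60.0, 78.0], [98.0, 60.0, 97.0]]
wrist seat 128 16782 tilt [1.31 0.02] top z mid 85.4 span [[-97.0, 68.0, 80.0], [96.0, 188.0, 96.0]]
   bar ((3.2555410861968994, 127.68159484863281), (11.800426483154297, 89.29161834716797), 0.037679173052310944)
scene seat -128 1802 tilt [ 1.38 -0.17] top z mid 85.9 span [[-96.0, -187.0, 79.0], [96.0, -68.0, 99.0]]
   bar ((3.411348342895508, -126.04147338867188), (89.77503204345703, 17.879085540771484), 88.36348724365234)
scene seat 0 227 tilt [ 4.44 -0.03] top z mid 88.4 span [[-98.0, -60.0, 75.0], [98.0, 60.0, 99.0]]
scene seat 128 1347 tilt [1.09 0.2 ] top z mid 85.5 span [[-96.0, 68.0, 78.0], [95.0, 188.0, 98.0]]
   bar ((4.141043663024902, 126.82539367675781), (93.73185729980469, 15.875167846679688), 89.11515808105469)
```

View pics/wrist_last.png

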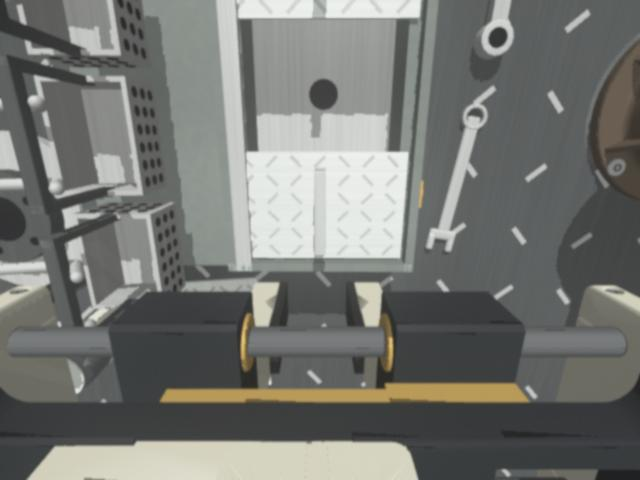

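The left cover lies flat in the rebate, tucked behind at (240,200) and with its front at (405,200). Last cover next: the rear-left one.

Emit:
{"fn": "move_arm", "kwargs": {
  "rows": "0 0 9.55 0 0 0 0.05; 0 0 9.55 0 0 0 0.05; 0 0 9.55 0 0 0 0.05; 0 0 9.55 0 0 0 0.05; 0 0 9.55 0 0 0 0.05; 0 0 9.55 0 0 0 0.05; 0 0 9.55 0 0 0 0.05; 0 0 9.55 0 0 0 0.05"
}}

```text
t: 46.6
eef_pos: [0.4582, 0.1427, 0.3099]
ee_rot: [-3.141, -0.003, -2.833]
force: [0.5, 0.4, 0.3]
width: 0.05
gripper_force: 0.0
```

Emit:
{"fn": "move_arm", "kwargs": {
  "rows": "0 0 9.55 0 0 0 0.05; 0 0 0 -0.0325 0.0429 0 0.05; 0 0 0 -0.0325 0.0429 0 0.05; 0 0 0 -0.0325 0.0429 0 0.05; 0 0 0 -0.0325 0.0429 0 0.05; 0 0 0 -0.0325 0.0429 0 0.05; 0 0 0 0 0 0 0.05"
}}

```text
t: 47.48
eef_pos: [0.5882, 0.3816, 0.3062]
ee_rot: [-3.137, -0.006, -2.992]
force: [-0.3, -0.4, 0.5]
width: 0.05
gripper_force: 0.0
```

```bash
python3 bar.py .034 .048; python3 chk.py 8 wrist; python3 - <<'E'
from h import *
z=np.load("wrist8.npz");P=cloud(z["d"],z["K"],z["T"]);p=z["p"];g=(P[...,0]>.48)&(P[...,0]<.66)&(P[...,1]>.25)&(P[...,1]<.5)
q=P[g&(P[...,2]>.036)&(P[...,2]<.046)];print(len(q),cv2.minAreaRect(q[:,:2].astype(np.float32)),np.median(q,0))
q=P[g&(P[...,2]>.001)&(P[...,2]<.012)&(p.min(2)>130)];print(len(q),cv2.minAreaRect(q[:,:2].astype(np.float32)))
E
```

```text
[0.5882 0.3816 0.3062] [-179.8   -0.3 -171.5] 244
bar: tool-y at TCP 0.0002 angle -0.6 x max 0.0409 z top 0.0423 244
[0.5877 0.3801 0.3074] [-179.8   -0.3 -171.5] [-0.1 -0.7 -0.6] 0.0501
702 ((0.5901641249656677, 0.3805513381958008), (0.0889144092798233, 0.011663022451102734), 8.690140724182129) [0.58863396 0.38039353 0.0422909 ]
12012 ((0.5891110897064209, 0.3714331388473511), (0.1366199553012848, 0.22081969678401947), 3.6292617321014404)
```

View pics/wrist8.png

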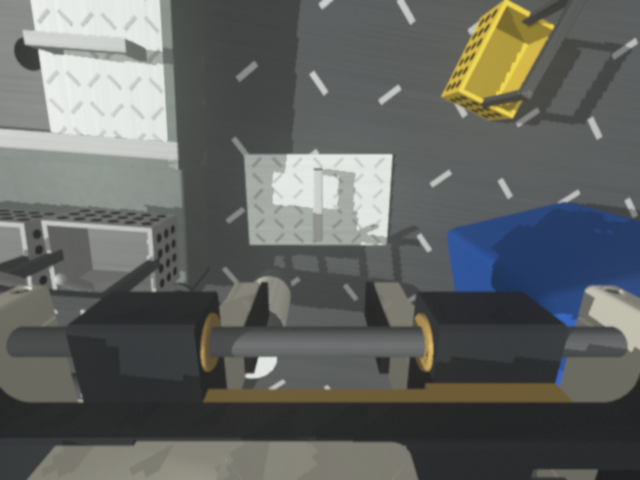

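```bash
python3 - <<'E'
from h import *
for n in("wrist8","scene5"):
    z=np.load(n+".npz");P=cloud(z["d"],z["K"],z["T"]);p=z["p"].astype(int)
    m=(p[...,0]>p[...,2]+50)&(P[...,0]>.3)&(P[...,0]<1)&(P[...,1]>.3)&(P[...,1]<.9)&(P[...,2]>.01)&(P[...,2]<.45)
    q=P[m];print(n,len(q),np.percentile(q,[1,99],axis=0).round(3).tolist() if len(q) else 0)
    if len(q): print(cv2.minAreaRect(q[:,:2].astype(np.float32)))
E
```

```text
wrist8 15722 [[0.542, 0.564, 0.015], [0.667, 0.703, 0.22]]
((0.5462647080421448, 0.568804144859314), (0.2221047580242157, 0.189235657453537), 51.70843505859375)
scene5 2433 [[0.563, 0.56, 0.013], [0.699, 0.728, 0.27]]
((0.6238409280776978, 0.6520928740501404), (0.10910966992378235, 0.17834609746932983), 22.3897647857666)
```

Emit:
{"fn": "move_arm", "kwargs": {
  "rows": "0 0 0 -0.002 0 0.06 0.05; 0 0 0 0 0 0.06 0.05; 0 0 0 0 0 0.06 0.05; 0 0 0 0 0 0.04 0.05; 0 0 0 0 0 0.03 0.05; 0 0 0 0 0 0.015 0.05; 0 0 0 0 0 0.009 0.05; 0 0 0 0 0 0 0.05"
}}

```text
t: 48.58
eef_pos: [0.5901, 0.3794, 0.0382]
ee_rot: [3.141, 0.0, -2.994]
force: [0.4, 0.1, -0.0]
width: 0.0498
gripper_force: 0.0
```

```bash
python3 bar.py .034 .048
```

```text
[0.5901 0.3794 0.0382] [ 180.     0.  -171.5] 1808
bar: tool-y at TCP 0.0013 angle -0.1 x max 0.0443 z top 0.0422 1808
```

Emit:
{"fn": "move_arm", "kwargs": {
  "rows": "0 0 0 0 0.0013 0.006 0.05; 0 0 0 0 0 0 0; 0 0 0 0 0 0 0; 0 0 0 0 0 0 0; 0 0 0 0 0 0 0; 0 0 0 0 0 0 0; 0 0 0 0 0 -0.02 0; 0 0 0 0 0 -0.05 0"
}}

```text
t: 49.62
eef_pos: [0.5882, 0.3793, 0.1002]
ee_rot: [-3.138, -0.005, -2.994]
force: [0.6, 0.6, -2.8]
width: 0.0113
gripper_force: 58.0
```

Emit:
{"fn": "move_arm", "kwargs": {
  "rows": "0 0 0 0 0 -0.06 0; 0 0 0 0 0 -0.06 0; 0 0 0 0.03 0 -0.025 0; 0 0 0 0.04 0 0 0; 0 0 0 0.04 0 0 0; 0 0 -9.55 0 0 0 0; 0 0 -9.55 0 0 0 0; 0 0 -9.55 0 0 0 0"
}}

```text
t: 50.62
eef_pos: [0.4806, 0.3643, 0.2481]
ee_rot: [3.141, 0.001, -2.488]
force: [0.7, -0.3, -2.9]
width: 0.0112
gripper_force: 58.0
```

Emit:
{"fn": "move_arm", "kwargs": {
  "rows": "0 0 -9.55 0 0 0 0; 0 0 -9.55 0 0 0 0; 0 0 -9.55 0 0 0 0; 0 0 -9.55 0 0 0 0; 0 0 -9.55 0 0 0 0; 0 0 -9.55 0 0 0 0; -6 0 0 0 0 0 0; -6 0 0 0 0 0 0"
}}

```text
t: 51.62
eef_pos: [0.4804, 0.3648, 0.2488]
ee_rot: [2.93, 0.002, -1.492]
force: [0.6, 0.2, -4.3]
width: 0.0114
gripper_force: 58.0
```

```bash
python3 plan.py 0.8 75 130 12 .043
```

```text
TCP [0.4804 0.3648 0.2488] rpy [ 1.6789e+02  1.1000e-01 -8.5490e+01] F [ 0.6  0.2 -4.3] w 0.0114
tilt 12.11 side lean -0.08 yaw err 0.14
rear edge now mm [129.6 347.4 197.2] front edge [-60.1 347.4 237.9]
world delta [-0.028  -0.3498 -0.0672] tool delta [0.3466 0.0403 0.0767]
10mm washer +x in tool [ 0.     -0.0098 -0.0021]
10mm washer +z in tool [-0.      0.0021 -0.0098]
```

Emit:
{"fn": "move_arm", "kwargs": {
  "rows": "0 0 0 0 0.04 0 0; 0 0 0 0.05 0.012 0 0; 0 0 0 0.06 0 0 0; 0 0 0 0.06 0 0 0; 0 0 0 0.06 0 0 0; 0 0 0 0.06 0 0 0; 0 0 0 0.0566 0 0 0; 0 0 0 0 0 0 0"
}}

```text
t: 52.62
eef_pos: [0.4565, 0.0119, 0.2587]
ee_rot: [2.933, -0.0, -1.498]
force: [0.5, 0.3, -2.7]
width: 0.0113
gripper_force: 58.0
```

Emit:
{"fn": "move_arm", "kwargs": {
  "rows": "0 0 0 0 -0.006 0.03 0; 0 0 0 0 -0.006 0.03 0; 0 0 0 0 0 0 0; 0 0 0 0 0 0 0"
}}

```text
t: 53.12
eef_pos: [0.457, 0.0155, 0.1979]
ee_rot: [2.934, 0.0, -1.493]
force: [-0.4, -0.5, -2.7]
width: 0.0111
gripper_force: 58.0
```

```bash
python3 plan.py 0.8 75 84 12 .043; python3 held.py 0
```

```text
TCP [0.457  0.0155 0.1979] rpy [168.1    0.   -85.53] F [-0.4 -0.5 -2.7] w 0.0111
tilt 11.9 side lean 0.02 yaw err 0.1
rear edge now mm [ 79.9   0.9 146.6] front edge [-109.9    0.9  186.6]
world delta [-0.0049 -0.0005 -0.0626] tool delta [ 0.0001 -0.0081  0.0622]
10mm washer +x in tool [ 0.     -0.0098 -0.0021]
10mm washer +z in tool [-0.      0.0021 -0.0098]
scene 1479 slopes [-11.7  -0.3] span [[-107.9, -62.1, 149.7], [79.9, 59.8, 191.6]] ctr [-15.    1.4] top z at x0 168.1
side 1135 slopes [-11.7  -0.1] span [[-111.0, -60.3, 149.7], [77.9, 62.4, 192.3]] ctr [-15.9   2.1] top z at x0 167.4
```

Emit:
{"fn": "move_arm", "kwargs": {
  "rows": "0 0 0 0.0008 -0.003 0.022 0; 0 0 0 0 -0.003 0.022 0; 0 0 0 0 -0.002 0.018 0; 0 0 0 0 0 0 0; 0 0 0 0 0 0 0"
}}

```text
t: 53.85
eef_pos: [0.4522, 0.0141, 0.1353]
ee_rot: [2.934, 0.0, -1.493]
force: [0.5, -0.4, -3.4]
width: 0.0113
gripper_force: 58.0
```

```bash
python3 plan.py 0.2 98.5 81 12 .043
```

```text
TCP [0.4522 0.0141 0.1353] rpy [ 1.6811e+02  1.0000e-02 -8.5560e+01] F [ 0.5 -0.4 -3.4] w 0.0113
tilt 11.89 side lean 0.0 yaw err 0.07
rear edge now mm [74.9 -0.1 84. ] front edge [-1.149e+02 -1.000e-01  1.240e+02]
world delta [ 0.0235  0.0021 -0.003 ] tool delta [-0.0002 -0.0237 -0.0019]
10mm washer +x in tool [ 0.     -0.0098 -0.0021]
10mm washer +z in tool [-0.      0.0021 -0.0098]
```

Emit:
{"fn": "move_arm", "kwargs": {
  "rows": "0 0 0 -0.0002 -0.006 -0.0005 0; 0 0 0 0 -0.006 -0.0005 0; 0 0 0 0 -0.006 -0.0005 0; 0 0 0 0 -0.006 -0.0005 0; 0 0 0 0 0 0 0; 0 0 0 0 0 0 0"
}}

```text
t: 54.6
eef_pos: [0.475, 0.0159, 0.131]
ee_rot: [2.932, -0.0, -1.494]
force: [-0.2, 0.4, -1.8]
width: 0.0112
gripper_force: 58.0
```

```bash
python3 plan.py 0.2 100 81.5 12 .043
```

```text
TCP [0.475  0.0159 0.131 ] rpy [167.99  -0.   -85.59] F [-0.2  0.4 -1.8] w 0.0112
tilt 12.01 side lean 0.01 yaw err 0.04
rear edge now mm [97.7 -0.1 79.5] front edge [-9.200e+01 -1.000e-01  1.198e+02]
world delta [0.0023 0.0004 0.002 ] tool delta [-0.0003 -0.0018 -0.0025]
10mm washer +x in tool [ 0.     -0.0098 -0.0021]
10mm washer +z in tool [ 0.      0.0021 -0.0098]
```

Emit:
{"fn": "move_arm", "kwargs": {
  "rows": "0 0 0 -0.0003 -0.0019 -0.0025 0; 0 0 0 0 0 0 0; 3 0 0 0 0.0015 0.0051 0; 3 0 0 0 0.0015 0.0051 0; 3 0 0 0 0.0015 0.0051 0; 0 0 0 0 0 0 0; 0 0 0 0 0 0 0"
}}

```text
t: 55.48
eef_pos: [0.471, 0.016, 0.1191]
ee_rot: [3.089, 0.0, -1.493]
force: [0.4, -0.3, -2.7]
width: 0.0112
gripper_force: 58.0
```

```bash
python3 plan.py 0.2 100 80 0 .043
```

```text
TCP [0.471  0.016  0.1191] rpy [176.98   0.   -85.56] F [ 0.4 -0.3 -2.7] w 0.0112
tilt 3.02 side lean 0.0 yaw err 0.07
rear edge now mm [100.8   0.4  82.1] front edge [-93.    0.4  92.3]
world delta [-0.0008 -0.0003 -0.0021] tool delta [0.0002 0.0007 0.0021]
10mm washer +x in tool [ 0.     -0.01   -0.0005]
10mm washer +z in tool [-0.      0.0005 -0.01  ]
```

Emit:
{"fn": "move_arm", "kwargs": {
  "rows": "3 0 0 0 0.0018 0.0051 0; 0 0 0 0 0 0.002 0; 0 0 0 0 0 0.002 0; 0 0 0 0 0 0 0; 0 0 0 0 0 -0.002 0; 0 0 0 0 0 0 0.02; 0 0 0 0 0 0 0.03; 0 0 0 0 0 0 0.03"
}}

```text
t: 56.48
eef_pos: [0.4687, 0.0157, 0.1116]
ee_rot: [3.141, -0.0, -1.494]
force: [-0.8, -0.0, -0.0]
width: 0.0292
gripper_force: 0.0
```

```bash
python3 plan.py 0 100 80 0 .043
```

```text
TCP [0.4687 0.0157 0.1116] rpy [ 1.7999e+02 -1.0000e-02 -8.5580e+01] F [-0.8 -0.  -0. ] w 0.0292
tilt 0.01 side lean 0.01 yaw err 0.05
rear edge now mm [100.3   0.3  79.6] front edge [-93.7   0.3  79.6]
world delta [-0.0002 -0.0003  0.0004] tool delta [ 0.0003  0.0003 -0.0004]
10mm washer +x in tool [ 0.   -0.01 -0.  ]
10mm washer +z in tool [ 0.    0.   -0.01]
```

Emit:
{"fn": "move_arm", "kwargs": {
  "rows": "0 0 0 0 0 -0.02 0.03; 0 0 0 0 0 -0.06 0.03; 0 0 0 0 0 -0.06 0.03; 0 0 0 0 0 -0.06 0.03; 0 0 0 0 0.05 0 0.03; 0 0 0 0 0.03 0 0.03; 0 0 0 0 0 0 0.03"
}}

```text
t: 57.35
eef_pos: [0.3874, 0.0093, 0.3124]
ee_rot: [-3.14, 0.001, -1.493]
force: [1.1, -0.3, 0.1]
width: 0.03
gripper_force: 0.0
```

```bash
sed -i 's/abs(Q\[...,0\])<98)/abs(Q[...,0]+10)<85)/' see.py; python3 see.py wrist scene side; python3 hung.py; python3 - <<'E'
from h import *
p,d,K,T=grab("scene");P=cloud(d,K,T)
m=(P[...,0]>.54)&(P[...,0]<.70)&(P[...,1]>-.42)&(P[...,1]<-.31)&(P[...,2]>.12)&(P[...,2]<.2)&(p.max(2)<70);q=P[m];print("ball",len(q),np.median(q,0).round(3))
a=p[160:420,150:480];b=cv2.imread("pics/side_last.png")[140:400,180:510]
cv2.imwrite("pics/fin.png",np.hstack([cv2.resize(a,(400,315)),cv2.resize(b,(400,315))]))
E
```

```text
[0.3874 0.0093 0.3124]
wrist seat -128 19273 tilt [0.05 0.22] top z mid 84.4 span [[-93.0, -188.0, 79.0], [73.0, -69.0, 86.0]]
   bar ((3.3905832767486572, -123.91484069824219), (12.554278373718262, 89.44811248779297), 0.14532482624053955)
wrist seat 0 14273 tilt [ 0.06 -0.  ] top z mid 84.5 span [[-93.0, -60.0, 82.0], [73.0, 60.0, 86.0]]
   bar ((3.435103416442871, 1.2744941711425781), (12.662678718566895, 89.57319641113281), 0.16877120733261108)
wrist seat 128 4891 tilt [ 0.09 -0.11] top z mid 84.5 span [[-94.0, 67.0, 80.0], [73.0, 152.0, 89.0]]
   bar ((2.7672996520996094, 84.75311279296875), (5.421953201293945, 12.496635437011719), 72.5989990234375)
scene seat -128 1599 tilt [ 0.01 -0.07] top z mid 84.8 span [[-92.0, -186.0, 79.0], [73.0, -69.0, 92.0]]
   bar ((3.0400376319885254, -124.8322525024414), (92.99150848388672, 16.954160690307617), 89.26336669921875)
scene seat 0 1387 tilt [-0.   -0.19] top z mid 84.7 span [[-91.0, -60.0, 79.0], [73.0, 59.0, 93.0]]
   bar ((4.037901878356934, -0.3166618347167969), (15.305508613586426, 92.67874145507812), 0.08969283849000931)
scene seat 
[... 601 characters left out ...]
9.79954528808594)
side seat 128 1205 tilt [-0.12  0.14] top z mid 83.8 span [[-88.0, 68.0, 77.0], [73.0, 187.0, 94.0]]
   bar ((0.7784948348999023, 127.30264282226562), (19.586101531982422, 92.81290435791016), 0.31448566913604736)
[0.38924655 0.00971778 0.3118165 ]
126 [ 0.6631 -0.0342  0.2491] ((0.6624118685722351, -0.030485808849334717), (0.009363439865410328, 0.09855185449123383), 5.108172416687012)
119 [0.6547 0.0731 0.2482] ((0.6520954966545105, 0.0794856920838356), (0.013198032043874264, 0.09889500588178635), 4.78318977355957)
94 [0.6452 0.1867 0.2488] ((0.643846333026886, 0.19181089103221893), (0.012048999778926373, 0.10192554444074631), 3.2252037525177)
ball 89 [ 0.645 -0.368  0.151]
```

View pics/fin.png

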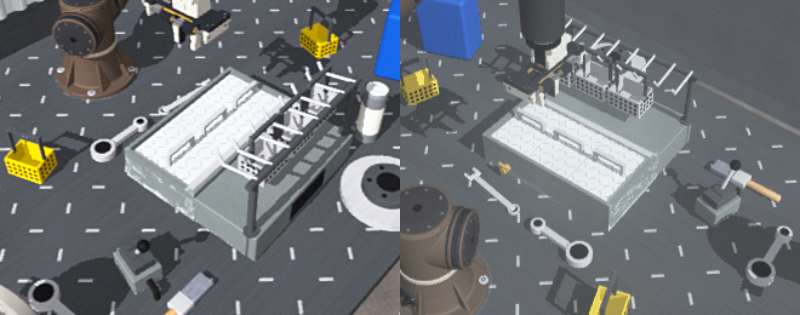

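The final view shows the three covers level side by side (tilt ≤0.2°, tops at 84–85 mm), three baskets on their hooks, and the toggle leaning to off. Handing in.

```bash
python3 -c "
from station import arm
print(arm.job_done())"
```

```text
the job is handed in; nothing more can be done
None
```

The washer is closed down and handed in: pump switch thrown to off, all three baskets hung on their own hooks, and the three covers tucked under the lip and lying level. I went by the camera and force readings; the hand-in returned no verdict.

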